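Rack the spare laser filters from behind the bottle and the lens

ROBOT

A 7-joint arm with a two-finger parallel gripper is mounted at the origin on the work surface. World frame = base frame: x ahead of the robot, y to its left, z up, the work surface at z = 0. Lengths are in m, angles in rad, forces in N, time in s.
With the tool pointing down it reaches from about 0.35 to 0.9 m from the base axis. Payload 8.1 kg.
Tool frame: the origin (TCP) lies at the centre of the arm's flange, where the gripper is bolted on; the fingertips stand 178 mm ahead of it and the grasp point (between the pads) lies 159 mm ahead of it; x points along the fingers, z is the direction in which the jaws open and shut, and the axes are right-handed (so a half turn about x gives the same grasp; the last joint's range is limited). The gripper opens to 92 mm and grips with 3 to 60 N. Pads are 19 mm wide; open, the fingers measure 130 mm over their backs; the gripper's body (75 mm by 190 mm) begins 47 mm behind the grasp point.
Start: joints at [1.139, 0.434, 0.025, 1.573, -0.012, 1.134, -0.075], TCP at [0.202, -0.592, 0.405] pointing down, gripper open.
Joint ranges: [-2.62, 2.62], [-0.44, 2.09], [-1.27, 1.32], [0.08, 2.57], [-1.32, 4.46], [0.12, 2], [-2.74, 2.74]. Speed limits (rad/s): [2.22, 2.22, 3.01, 3.01, 3.14, 3.14, 3.14].

INTERFACE

Orientations are given as a rotation vector (axis times angle).
In Python, from cell import arm, get_image, search_frame, pinpoint gives the robot as it stands.
- The arm moves only by the tool arm_command, never from a script. Its argument "motion" is a list of rows, each a list of 7 numbers: the finger opening in mm, from 0 to 91.8, then the shift along the tool's x, y, z in mm, then the turn, a rotation vector about the tool's x, y, z in degrees. In form: [[fingers, x, y, z, ax, ay, az], ...]. A call has 1 to 5 rows; each row shifts and turns the commanded pose from where the row before left it, along the tool's axes as they then stand; what a row does not reach is not made up. A row lasts 1/8 s, in which the tool goes at most 62.5 mm and 10.7 degrees, less where a joint would pass 70% of its speed; a pose out of reach is approached as far as the arm can. A call with a gripper value outside its range is refused whole. The fingers move at their own pace and stop on an object; "newtons" is the grip in N (left out, the last holds). Time passes only in rows, so rows that do not move let the fingers close. It gives the time, the measured TCP pose, the force and the opening at its end, in the units of the state.
- arm.observe(): the state, without advancing time (a new reading comes with each control period).
- get_image(name): name is "scene" or "top"; returns a dict with "frame" (400x640x3 uint8, red, green, blue), "range_z" (400x640 float32, m along the optical axis (not along the pixel's ray), 0 where there is no reading), "K" (3x3 intrinsics, pixels), "distortion" ([k1, k2, p1, p2, k3] as OpenCV has them; the pictures are not rectified), "origin" and "rotation" of the camera in the world. Camera axes: x right, y down, z forward; pixel columns grow to the right and rows downward; lengths in m; the calibration is good to about 2 mm. A picture is of the moment at which its call begins.
- arm.sign_off(): hands the job in, once; it reports no verdict.
Trained networks look in the newest picture that a camera, given by its name, has taken for a name from the list of things; names that differ only in an ending like _2 or _b are one class to them, and where a whole thing is asked for, a point or a joint stands for the part that bears it (a point fixed in the world has none). Each returns a list of dicts, best first, with "p" (0 to 1); they miss things now and then, are a little off and sometimes report something else, mostly with a low value. They report only what shows in the picture. A call takes as long as a camera call.
- search_frame(camera, target): "point" ([x, y, z] in m, in world coordinates, good to about 4 mm: the middle of the surface that is visible of it).
- pinpoint(camera, target): "point" ([x, y, z] in m, in world coordinates, good to about 4 mm: a listed point, or the origin of a listed thing).
The state is a dict: "clock": time; "joints": joint angles; "dq": joint speeds; "joint_efforts": joint torques, N m; "position": TCP position; "ee_rot": TCP orientation; "force": force on the tool from outside, world axes, zero at the start; "ft_torque": the same for the moment, N m; "width": opening from 0.0 (shut) to 1.0 (fully open).
Only numpy, scipy, OpenCV 4.12 (cv2) and the standard library are available. Lean on these libraries where they do the work, as an engineer would, in place of code of your own. Each camera call takes 0.05 s, during which the arm holds its last target. There are 200 camera calls.

TASK

Two spare laser filters stand in the store bay behind a cleaner bottle and a microscope lens. First clear the bottle and the lens, upright, onto the green side mat before you move a filter; then slide each filter down fully home in the middle of the rack slot whose width matches its thickness. Only when both filters are racked, stand the bottle back in the middle of its blue pad and the lens back in the middle of its orange pad, and knock none of them over.

Things in the scene. Friction and masses are not known exactly. Their poses are not given: they have to be found in the camera images.
- bottle: white cleaner bottle with a blue cap and a blue stripe, upright; body 52 mm in diameter up to 98 mm high, 120 mm high with the cap (34 mm in diameter); about 0.25 kg. Origin: centre of its underside, z up. It starts on its blue pad.
- lens: microscope eyepiece lens, upright: cream barrel 52 mm in diameter up to 92 mm high, its lower 40 mm black, with an orange shoulder ring; above it a black eyecup 38 mm in diameter with an orange band, 120 mm high in all; about 0.35 kg. Origin: centre of its underside, z up. It starts on its orange pad.
- filter_thin: the thin laser filter: yellow-green pane in a black frame, standing on edge; 8 mm thick (its x), 90 mm wide (its y), 75 mm high (z); about 0.1 kg. Origin: centre of its underside. It starts upright in one of the two docks of the bay, its broad faces towards front and back. The frame may be gripped anywhere across its thickness.
- filter_thick: the thick laser filter: yellow-green pane in an orange frame, standing on edge; 16 mm thick (its x), 90 mm wide (its y), 75 mm high (z); about 0.18 kg. Origin: centre of its underside. It starts upright in the other dock of the bay. The frame may be gripped anywhere across its thickness.
- bay: fixed white base plate 115 x 250 mm (x, y), 6 mm thick; origin on the table, 25 mm behind (+x) the plate's middle. At x +14, y +65 and -65 mm: two docks, each a filter standing on the plate between ridges along y, 20 mm apart, 5 thick, 102 long, top 18 mm above the table. At x -40, y +65 and -65 mm: the pads. A bottle or lens there leaves no room for a finger before the filter.
- pad_bottle: blue round pad, the bottle's own place, fixed in the bay in front of one dock; 76 mm in diameter, 2 mm thick, top 8 mm above the table. Origin: centre of its underside (6 mm above the table).
- pad_lens: orange round pad, the lens's own place, fixed in the bay in front of the other dock; 76 mm in diameter, 2 mm thick, top 8 mm above the table. Origin: centre of its underside (6 mm above the table).
- side_mat: green side mat lying on the table, fixed: 130 x 200 mm (x, y), 3 mm thick. Origin: centre of its underside, on the table. It lies to the left or right of the bay, the rack on the other side.
- slot_narrow: rack slot for the thin filter: silvery walls, black floor, fixed; 12 mm wide (x), 100 mm long (y), open at both ends and above. Origin: centre of its underside, 6 mm above the table; slot floor 6 mm above the origin, upright walls 5 mm thick to 24 mm above it, then lips flaring outwards to 32 mm above it (mouth about 24 mm wide).
- slot_wide: rack slot for the thick filter: brass-yellow walls, black floor, fixed; as the narrow one but 20 mm wide, mouth about 32 mm. The two stand parallel on one dark rack plate, 84 mm apart across the slots, in either order; a filter in one leaves room for fingers at the other.

How it is judged:
On the way, in this order (a step that is already met when the one before it is completed fails the run):
1. the bottle and the lens both stand upright and released on the green side mat (their centres within its outline), and neither filter has moved more than 30 mm yet (x of bottle in the frame of side_mat between -0.065 and 0.065 m and y of bottle in the frame of side_mat between -0.1 and 0.1 m and height (world z) of bottle between -0.002 and 0.008 m and angle between each of bottle, lens's own z axis and vertical below 0.1 rad and contact force between the fingers and bottle below 0.2 N and x of lens in the frame of side_mat between -0.065 and 0.065 m and y of lens in the frame of side_mat between -0.1 and 0.1 m and height (world z) of lens between -0.002 and 0.008 m and contact force between the fingers and lens below 0.2 N and distance of each of filter_thin, filter_thick from where it was at the start of the episode below 0.03 m), for 0.2 s.
2. both filters are fully down in their matching slots and released, the bottle and the lens still on the side mat (x of bottle in the frame of side_mat between -0.065 and 0.065 m and y of bottle in the frame of side_mat between -0.1 and 0.1 m and height (world z) of bottle between -0.002 and 0.008 m and angle between each of bottle, lens's own z axis and vertical below 0.1 rad and contact force between the fingers and bottle below 0.2 N and x of lens in the frame of side_mat between -0.065 and 0.065 m and y of lens in the frame of side_mat between -0.1 and 0.1 m and height (world z) of lens between -0.002 and 0.008 m and contact force between the fingers and lens below 0.2 N and x of filter_thin in the frame of slot_narrow between -0.006 and 0.006 m and y of filter_thin in the frame of slot_narrow between -0.015 and 0.015 m and z of filter_thin in the frame of slot_narrow between 0.002 and 0.011 m and angle between each of filter_thin, filter_thick's own z axis and vertical below 0.2 rad and angle between the x axis of filter_thin and the x axis of slot_narrow, either way round below 0.2 rad and contact force between the fingers and filter_thin below 0.2 N and x of filter_thick in the frame of slot_wide between -0.006 and 0.006 m and y of filter_thick in the frame of slot_wide between -0.015 and 0.015 m and z of filter_thick in the frame of slot_wide between 0.002 and 0.011 m and angle between the x axis of filter_thick and the x axis of slot_wide, either way round below 0.2 rad and contact force between the fingers and filter_thick below 0.2 N), for 0.2 s.
At the end, for the whole second after the job is handed in: Thin filter in the narrow slot, thick one in the wide slot, on its floor (5 mm), within 15 mm of its middle along it and 6 mm across, upright within 0.2 rad; bottle and lens upright (0.1 rad) within 15 mm of the centre of the blue and the orange pad; all released and at rest (horizontal distance between bottle and pad_bottle below 0.015 m and height (world z) of bottle between 0.003 and 0.013 m and angle between each of bottle, lens's own z axis and vertical below 0.1 rad and contact force between the fingers and bottle below 0.2 N and horizontal distance between lens and pad_lens below 0.015 m and height (world z) of lens between 0.003 and 0.013 m and contact force between the fingers and lens below 0.2 N and x of filter_thin in the frame of slot_narrow between -0.006 and 0.006 m and y of filter_thin in the frame of slot_narrow between -0.015 and 0.015 m and z of filter_thin in the frame of slot_narrow between 0.002 and 0.011 m and angle between each of filter_thin, filter_thick's own z axis and vertical below 0.2 rad and angle between the x axis of filter_thin and the x axis of slot_narrow, either way round below 0.2 rad and contact force between the fingers and filter_thin below 0.2 N and x of filter_thick in the frame of slot_wide between -0.006 and 0.006 m and y of filter_thick in the frame of slot_wide between -0.015 and 0.015 m and z of filter_thick in the frame of slot_wide between 0.002 and 0.011 m and angle between the x axis of filter_thick and the x axis of slot_wide, either way round below 0.2 rad and contact force between the fingers and filter_thick below 0.2 N and linear speed of each of bottle, lens, filter_thin, filter_thick below 0.02 m/s and angular speed of each of bottle, lens, filter_thin, filter_thick below 0.2 rad/s); the robot touches nothing.
It fails at once if the bottle is knocked over (angle between bottle's own z axis and vertical above 0.95 rad).
It fails at once if the lens is knocked over (angle between lens's own z axis and vertical above 0.95 rad).
It fails at once if the thin filter is knocked over (angle between filter_thin's own z axis and vertical above 0.95 rad).
It fails at once if the thick filter is knocked over (angle between filter_thick's own z axis and vertical above 0.95 rad).
It also fails if it takes over 138 s, if anything falls off the work surface, if the arm or the gripper's body presses on something with over 40 N, if the wrist force passes 120 N, or if a joint passes its speed limit or range.

## Working session

There is one attempt and no reset: what is moved stays moved. The work goes in short steps, Python scripts to look and compute and a tool call to move; the robot and the scene stay as the last step left them, time stands still between calls to the robot, and variables do not carry over. Pictures are saved under pics/ and viewed, about 12 in all and at most 16, crops included, and the job is handed in when it is done.

Besides the shell and the picture viewer there is one more tool, called after "Call:" as a command line: name --pt "numbers of a row" for each row, then --argument value for the rest. arm_command: Moves the arm, as the interface text tells. Its arguments: {"type":"object","properties":{"motion":{"type":"array"},"newtons":{"type":"number"}},"required":["motion"]}

```bash
ls; mkdir -p pics; cat > h.py <<'E'
import numpy as np, cv2
from cell import arm, get_image, search_frame, pinpoint
from scipy.spatial.transform import Rotation as R
def save(name, fn):
    im=get_image(name); cv2.imwrite('pics/'+fn, im['frame'][:,:,::-1]); return im
def cloud(im):
    h,w=im['range_z'].shape; v,u=np.mgrid[:h,:w]
    p=cv2.undistortPoints(np.stack([u,v],-1).reshape(-1,1,2).astype(np.float32),np.array(im['K'],float),np.array(im['distortion'],float)).reshape(h,w,2)
    z=im['range_z']; c=np.stack([p[...,0]*z,p[...,1]*z,z],-1)
    P=c@np.array(im['rotation']).T+np.array(im['origin']); P[z==0]=np.nan
    return P
E
python3 - <<'E'
from h import *
s=arm.observe(); print(s)
for c in ['top','scene']:
    im=save(c,c+'0.png'); print(c,im['origin'],np.round(im['rotation'],3).tolist())
    for t in ['bottle','lens','filter_thin','filter_thick','bay','pad_bottle','pad_lens','side_mat','slot_narrow','slot_wide']:
        print(t,[(np.round(d['point'],3).tolist(),round(d['p'],2)) for d in pinpoint(c,t)[:2]])
E
```

```text
pics
{'clock': 0.0, 'joints': array([ 1.13942582,  0.43518776,  0.02499613,  1.57410036, -0.01158673,
        1.13398613, -0.07511003]), 'dq': array([-1.22827078e-03,  4.74542814e-04,  3.48234103e-04,  1.58479417e-03,
        1.21399309e-03, -7.53984536e-05, -4.78888520e-04]), 'joint_efforts': array([-2.42696042e-04, -6.67845154e+01,  9.85038690e-01, -3.14462793e+01,
       -6.04960928e-02,  4.31416591e-02,  1.31111642e-04]), 'position': array([ 0.20167976, -0.59131719,  0.40396565]), 'ee_rot': array([ 0.96457656,  1.34832319, -0.96332006]), 'force': array([0.27762165, 0.10014521, 0.25911106]), 'ft_torque': array([ 0.02439509, -0.03662988, -0.00252201]), 'width': 1.0014158738422718}
top [ 4.70582780e-01 -3.82442256e-04  8.65378687e-01] [-2.206, 2.143, -0.048]
bottle [([0.563, 0.06, 0.011], 0.98)]
lens [([0.563, -0.065, 0.008], 0.98), ([0.516, -0.279, 0.008], 0.72)]
filter_thin [([0.621, -0.068, 0.008], 0.74)]
filter_thick [([0.614, 0.062, 0.004], 0.87)]
bay [([0.602, -0.002, -0.001], 0.71)]
pad_bottle [([0.562, 0.063, 0.011], 0.64)]
pad_lens [([0.565, -0.067, 0.008], 0.62)]
side_mat [([0.409, 0.286, -0.002], 0.69), ([0.563, -0.07, 0.008], 0.28)]
slot_narrow [([0.439, -0.258, 0.004], 0.75)]
slot_wide [([0.516, -0.284, 0.008], 0.71)]
scene [0.95781303 0.70881716 0.79270136] [-0.717, -2.587, 1.13]
bottle [([0.56, 0.065, 0.005], 0.62), ([0.411, 0.286, -0.003], 0.52)]
lens [([0.559, -0.068, 0.009], 0.92)]
filter_thin [([0.621, -0.069, 0.004], 0.93), ([0.603, -0.005, 0.001], 0.17)]
filter_thick [([0.613, 0.065, 0.007], 0.91)]
bay [([0.603, -0.004, 0.002], 0.64)]
pad_bottle [([0.56, 0.061, 0.006], 0.58)]
pad_lens [([0.565, -0.063, 0.009], 0.52)]
side_mat [([0.602, -0.004, 0.0], 0.58)]
slot_narrow [([0.438, -0.256, 0.004], 0.63)]
slot_wide [([0.527, -0.286, 0.009], 0.95)]
```

```bash
sed -i "s/np.array(im\['rotation'\]).T/R.from_rotvec(im['rotation']).as_matrix().T/" h.py
python3 - <<'E'
from h import *
im=get_image('top'); P=cloud(im); np.save('top.npy',P); f=im['frame']; np.save('topf.npy',f)
print(arm.observe()['clock'])
hsv=cv2.cvtColor(f,cv2.COLOR_RGB2HSV).astype(int)
H,S,V=hsv[...,0],hsv[...,1],hsv[...,2]; Z=P[...,2]
def rect(m,n):
    p=P[m&np.isfinite(Z)]; 
    r=cv2.minAreaRect(p[:,:2].astype(np.float32)*1000); print(n,len(p),np.round(r[0],1),np.round(r[1],1),round(r[2],1),'med',np.round(np.median(p,0),4),'z95',np.round(np.percentile(p[:,2],95),4))
rect((H>40)&(H<85)&(S>90)&(abs(Z)<.012)&(P[...,1]>.15),'mat')
X,Y=P[...,0],P[...,1]
for n,y in(('bottle',.065),('lens',-.065)):
    rect((abs(Y-y)<.05)&(Z>.105)&(Z<.13),n)
    rect((abs(Y-y)<.07)&(Z>.065)&(Z<.09)&(X>.595),n+' filt')
rect((X>.45)&(abs(Y)<.15)&(Z>.003)&(Z<.0075),'bay')
rect((X>.35)&(Y<-.17)&(Z>.02)&(Z<.06),'rackwalls')
E
```

```text
1.15
mat 5555 [410.7 288.4] [129.7 200.3] 10.8 med [0.4107 0.2868 0.0031] z95 0.0055
bottle 553 [560.7  63.6] [49.2 49. ] 1.7 med [0.5584 0.062  0.1127] z95 0.1291
bottle filt 958 [768.4  71.8] [325.8 123.8] 0.4 med [0.7905 0.0589 0.071 ] z95 0.0825
lens 344 [560.1 -66.6] [38.5 36.7] 89.7 med [ 0.5595 -0.066   0.1276] z95 0.1295
lens filt 692 [771.6 -81.8] [103.3 323.7] 86.9 med [ 0.7929 -0.0645  0.0703] z95 0.0821
bay 7310 [6.985e+02 1.000e-01] [300.  494.1] 90.0 med [0.8328 0.0031 0.0052] z95 0.0071
rackwalls 5273 [ 673.2 -352.9] [509.6 365.1] 0.0 med [ 0.7647 -0.3758  0.0313] z95 0.0567
```

View pics/top0.png

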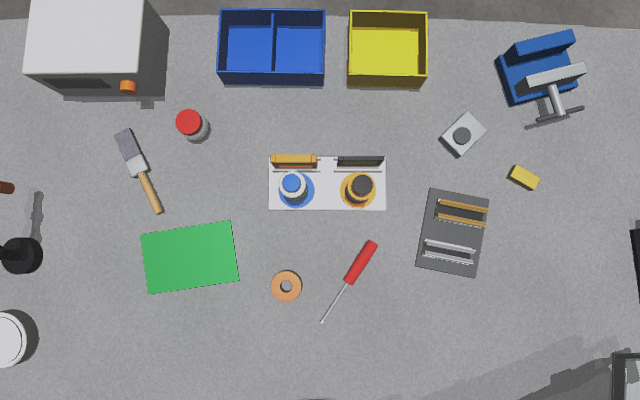

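View pics/scene0.png

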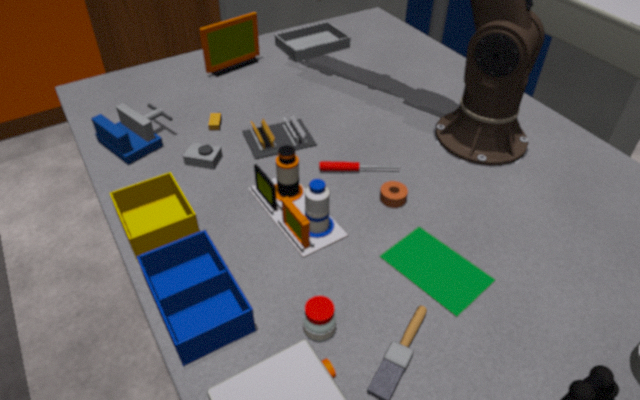

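```bash
cat > m.py <<'E'
from h import *
P=np.load('top.npy'); f=np.load('topf.npy'); Z=P[...,2];X,Y=P[...,0],P[...,1]
hsv=cv2.cvtColor(f,cv2.COLOR_RGB2HSV).astype(int);H,S,V=hsv[...,0],hsv[...,1],hsv[...,2]
def rect(m,n):
    m=m&np.isfinite(Z); m=cv2.morphologyEx(m.astype(np.uint8),cv2.MORPH_OPEN,np.ones((2,2)))
    k,l,st,_=cv2.connectedComponentsWithStats(m); 
    for i in np.argsort(-st[1:,4])[:2]+1:
        p=P[l==i]; r=cv2.minAreaRect(p[:,:2].astype(np.float32)*1000); print(n,len(p),np.round(r[0],1),np.round(r[1],1),round(r[2],1),'mean',np.round(p.mean(0),4),'z5/95',np.round(np.percentile(p[:,2],[5,95]),4),'px',st[i][:4])
near=(X>.33)&(X<.68)
rect(near&(V>170)&(S<40)&(abs(Y)<.16)&(Z<.02),'bay')
rect(near&(abs(Y)<.14)&(X>.595)&(Z>.065)&(Z<.095),'filters')
R_=near&(Y<-.17)&(Y>-.42)
rect(R_&(V<95)&(S<60)&(Z<.02),'plate')
rect(R_&(S>90)&(H>10)&(H<30)&(Z>.02)&(Z<.06),'brass')
rect(R_&(S<40)&(V>130)&(Z>.02)&(Z<.06),'silver')
rect(near&(abs(Y)<.12)&(H>100)&(H<125)&(S>120)&(Z<.02),'bluepad')
rect(near&(abs(Y)<.12)&(H>5)&(H<25)&(S>120)&(Z<.02),'orangepad')
E
python3 m.py; python3 -c "
import cv2;i=cv2.imread('pics/top0.png');a=cv2.resize(i[140:220,255:400],None,fx=5,fy=5,interpolation=2)[:, :725];b=cv2.resize(i[180:285,405:500],None,fx=4,fy=4,interpolation=2)
cv2.imwrite('pics/crop1.png',b)"
```

```text
bay 2796 [577.   -5.2] [247.1 108.5] 93.0 mean [nan nan nan] z5/95 [nan nan] px [269 158 119  54]
bay 34 [597.3  78. ] [41.5 14.9] 67.5 mean [nan nan nan] z5/95 [nan nan] px [279 170  17   2]
filters 414 [612.4  63.2] [27.1 91.7] 11.4 mean [nan nan nan] z5/95 [nan nan] px [271 156  47   9]
filters 237 [617.9 -75.1] [ 17.2 102. ] 10.5 mean [ 0.6173 -0.0703  0.073 ] z5/95 [0.054  0.0829] px [339 157  47   6]
plate 395 [ 518.2 -282.4] [104.1  24.5] 78.9 mean [nan nan nan] z5/95 [nan nan] px [435 203  49  19]
plate 241 [ 440.2 -255.7] [105.5  14.8] 80.2 mean [ 0.4385 -0.2545  0.0142] z5/95 [0.0099 0.0292] px [423 243  48  17]
brass 239 [ 531.3 -290.8] [113.3   7.7] 80.2 mean [nan nan nan] z5/95 [nan nan] px [440 201  49  13]
brass 133 [ 502.4 -298.1] [90.   6.3] 82.4 mean [nan nan nan] z5/95 [nan nan] px [450 217  37  10]
silver 262 [ 660.2 -287.2] [39.  87.6] 3.6 mean [nan nan nan] z5/95 [nan nan] px [444 137  37  19]
silver 223 [ 447.9 -263.3] [112.2   8.5] 79.9 mean [nan nan nan] z5/95 [nan nan] px [428 241  49  14]
bluepad 281 [551.6  56.3] [48.5 72.6] 36.2 mean [nan nan nan] z5/95 [nan nan] px [280 176  35  32]
orangepad 253 [555.7 -62.1] [71.9 56.3] 44.9 mean [ 0.5533 -0.056   0.0161] z5/95 [0.0054 0.0996] px [341 174  35  34]
orangepad 68 [607.7  64.4] [ 4.2 68. ] 1.0 mean [nan nan nan] z5/95 [nan nan] px [280 166  33   3]
```

View pics/crop1.png

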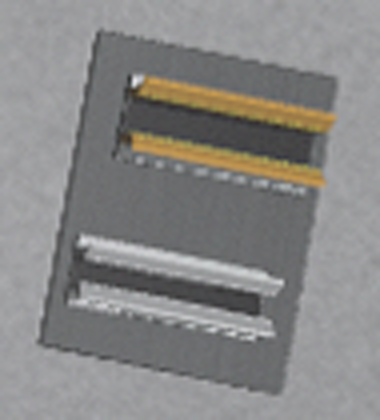

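```bash
cat >> h.py <<'E'
def project(im,pts):
    Rm=R.from_rotvec(im['rotation']); t=-Rm.inv().apply(im['origin'])
    return cv2.projectPoints(np.asarray(pts,float).reshape(-1,3),Rm.inv().as_rotvec(),t,np.array(im['K'],float),np.array(im['distortion'],float))[0].reshape(-1,2)
def rectify(im,c,yaw,z,hx,hy,s):
    "image rows: +x up, cols: +y left; s px per mm; hx,hy half sizes mm"
    a=np.deg2rad(yaw); xs=np.arange(hx,-hx,-1/s)/1e3; ys=np.arange(hy,-hy,-1/s)/1e3
    gx,gy=np.meshgrid(xs,ys,indexing='ij')
    p=np.stack([c[0]+gx*np.cos(a)-gy*np.sin(a),c[1]+gx*np.sin(a)+gy*np.cos(a),np.full_like(gx,z)],-1)
    m=project(im,p).reshape(gx.shape+(2,)).astype(np.float32)
    return cv2.remap(im['frame'],m[...,0],m[...,1],cv2.INTER_CUBIC)
def grid(a,s,step=10):
    a=a.copy();h,w=a.shape[:2]
    for k in range(-200,201,step):
        r=int(h/2-k*s);c=int(w/2-k*s); t=6 if k%50 else 12
        if 0<=r<h: a[r,:t]=(255,0,0);a[r,-t:]=(255,0,0)
        if 0<=c<w: a[:t,c]=(255,0,0);a[-t:,c]=(255,0,0)
    a[h//2,::8]=(255,0,0);a[::8,w//2]=(255,0,0)
    return a
E
python3 - <<'E'
from h import *
im=get_image('top')
a=grid(rectify(im,(.478,-.270),-10,.038,85,75,2.6),2.6)
b=grid(rectify(im,(.59,0),0,.081,85,75*1.0,2.6),2.6)
cv2.imwrite('pics/rect1.png',np.hstack([a,b])[:,:,::-1])
sc=get_image('scene')
m=grid(rectify(im,(.577,0),0,.006,75,140,2.6),2.6); cv2.imwrite('pics/rect2.png',m[:,:,::-1])
E
```

```text
(no output)
```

View pics/rect1.png

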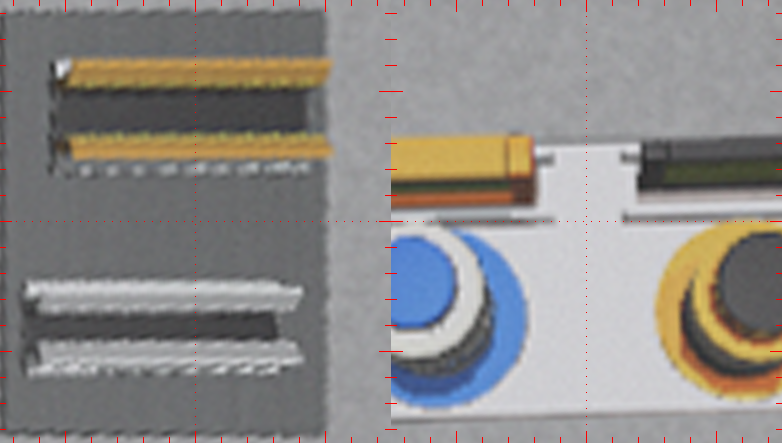

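View pics/rect2.png

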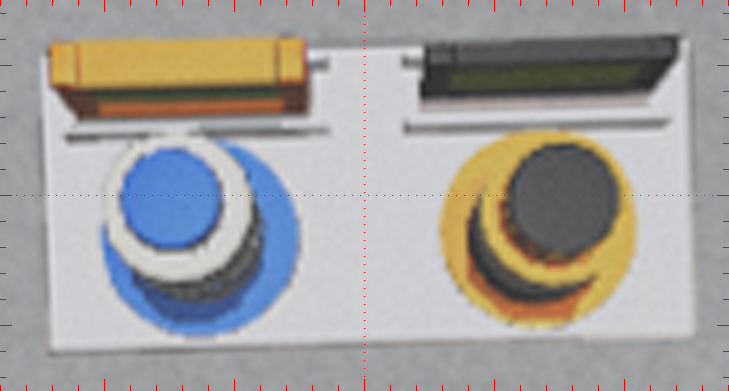

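```bash
cat >> h.py <<'E'
def go(xyz,yaw=0,axis='y',flip=1,tool=None):
    """delta in tool frame to put GRASP point at xyz (m), pointing down, jaws along world axis turned by yaw deg"""
    s=arm.observe(); Rc=R.from_rotvec(s['ee_rot']); p=np.array(s['position'])
    z=np.array([0,1,0.]) if axis=='y' else np.array([1.,0,0]); z=R.from_euler('z',yaw,degrees=True).apply(z)*flip
    x=np.array([0,0,-1.]); T=R.from_matrix(np.stack([x,np.cross(z,x),z],1))
    g=p+.159*Rc.as_matrix()[:,0]
    d=Rc.inv().as_matrix()@(np.array(xyz)-.159*x-p); rv=(Rc.inv()*T).as_rotvec(degrees=True)
    print('t',round(s['clock'],2),'grasp',np.round(g*1e3,1),'jaw dir',np.round(Rc.as_matrix()[:,2],3),'down',np.round(Rc.as_matrix()[:,0],3),'w',round(s['width']*92,1),'F',np.round(s['force'],1),'j',np.round(s['joints'],2))
    print('turn deg(tool)',np.round(rv,1),'shift if turned last',np.round(d*1e3,1),'| shift if turned first',np.round(T.inv().as_matrix()@(np.array(xyz)-.159*x-p)*1e3,1))
E
python3 -c "
from h import *
for f in (1,-1): go((.561,.062,.20),1.5,'y',f); go((.561,.062,.20),1.5,'x',f)
P=np.load('top.npy')
for y in (.062,-.067):
    m=(abs(P[...,0]-.561)<.035)&(abs(P[...,1]-y)<.035)&(P[...,2]>.12)&(P[...,2]<.135); p=P[m]; print(p.mean(0),(p.max(0)+p.min(0))/2,np.ptp(p,0))
"
```

```text
t 1.25 grasp [ 201.8 -591.5  245.8] jaw dir [ 0.323 -0.946  0.   ] down [ 0. -0. -1.] w 92.3 F [ 0.7 -1.   0.1] j [ 1.14  0.43  0.03  1.57 -0.01  1.13 -0.08]
turn deg(tool) [-162.7    0.     0. ] shift if turned last [  45.7  551.  -502.6] | shift if turned first [  45.8 -376.2  643.9]
t 1.25 grasp [ 201.8 -591.5  245.8] jaw dir [ 0.323 -0.946  0.   ] down [ 0. -0. -1.] w 92.3 F [ 0.7 -1.   0.1] j [ 1.14  0.43  0.03  1.57 -0.01  1.13 -0.08]
turn deg(tool) [-72.7   0.    0. ] shift if turned last [  45.7  551.  -502.6] | shift if turned first [ 45.8 643.9 376.2]
t 1.25 grasp [ 201.8 -591.5  245.8] jaw dir [ 0.323 -0.946  0.   ] down [ 0. -0. -1.] w 92.3 F [ 0.7 -1.   0.1] j [ 1.14  0.43  0.03  1.57 -0.01  1.13 -0.08]
turn deg(tool) [17.3  0.  -0. ] shift if turned last [  45.7  551.  -502.6] | shift if turned first [  45.8  376.2 -643.9]
t 1.25 grasp [ 201.8 -591.5  245.8] jaw dir [ 0.323 -0.946  0.   ] down [ 0. -0. -1.] w 92.3 F [ 0.7 -1.   0.1] j [ 1.14  0.43  0.03  1.57 -0.01  1.13 -0.08]
turn deg(tool) [107.3   0.   -0. ] shift if turned last [  45.7  551.  -502.6] | shift if turned first [  45.8 -643.9 -376.2]
[0.55990284 0.06318375 0.12764473] [0.56021524 0.06365069 0.1262248 ] [0.03295432 0.03313074 0.01050984]
[ 0.55974906 -0.06611138  0.12755604] [ 0.56009006 -0.06664395  0.12594031] [0.03668777 0.03850018 0.01136414]
```

Call:
arm_command --pt "91 0 0 0 9.4 0 0" --pt "91 0 0 0 9.4 0 0" --pt "91 0 27.5 -50 0 0 0" --pt "91 0 27.5 -50 0 0 0" --pt "91 0 27.5 -50 0 0 0" --newtons 20

```text
clock: 1.88
position: [0.2849, -0.4399, 0.4048]
ee_rot: [1.209, 1.209, -1.209]
force: [0.7, 1.0, 0.2]
width: 0.991
```

Call:
arm_command --pt "91 0 27.5 -50 0 0 0" --pt "91 0 27.5 -50 0 0 0" --pt "91 0 27.5 -50 0 0 0" --pt "91 0 27.5 -50 0 0 0" --pt "91 0 27.5 -50 0 0 0"

```text
clock: 2.5
position: [0.4222, -0.1897, 0.4051]
ee_rot: [1.209, 1.208, -1.209]
force: [1.6, 0.0, -0.0]
width: 0.991
```

Call:
arm_command --pt "91 0 27.5 -50 0 0 0" --pt "91 0 27.5 -50 0 0 0" --pt "91 0 27.5 -50 0 0 0" --pt "91 0 27.5 -50 0 0 0" --pt "91 0 0 0 0 0 0"

```text
clock: 3.12
position: [0.5327, 0.0135, 0.4047]
ee_rot: [1.206, 1.214, -1.202]
force: [-0.8, -0.7, -0.3]
width: 0.994
```

Call:
arm_command --pt "91 0 27.5 -50 0 0 0" --pt "91 0 0 0 0 0 0" --pt "91 40 0 0 0 0 0" --pt "91 40 0 0 0 0 0" --pt "91 0 0 0 0 0 0"

```text
clock: 3.75
position: [0.5575, 0.057, 0.3224]
ee_rot: [1.206, 1.212, -1.215]
force: [-0.2, -0.2, 0.7]
width: 0.991
```

```bash
python3 -c "
from h import *
go((.5603,.0635,.086),0,'y',-1); save('scene','s1.png')
for c in ('scene',): print([(np.round(d['point'],4),d['p']) for d in pinpoint(c,'bottle')])
i=cv2.imread('pics/s1.png'); cv2.imwrite('pics/s1c.png',cv2.resize(i[80:280,180:400],None,fx=3,fy=3))"
```

```text
t 3.75 grasp [556.5  56.7 163.4] jaw dir [-0.001 -1.     0.002] down [-0.006 -0.002 -1.   ] w 91.2 F [-0.2 -0.2  0.7] j [ 0.    0.43 -0.27  1.81  0.14  0.92 -1.9 ]
turn deg(tool) [-0.   0.1  0.3] shift if turned last [77.4  3.3 -6.6] | shift if turned first [77.4  2.8 -6.5]
[(array([0.5589, 0.0636, 0.0058]), 0.7)]
```

View pics/s1c.png

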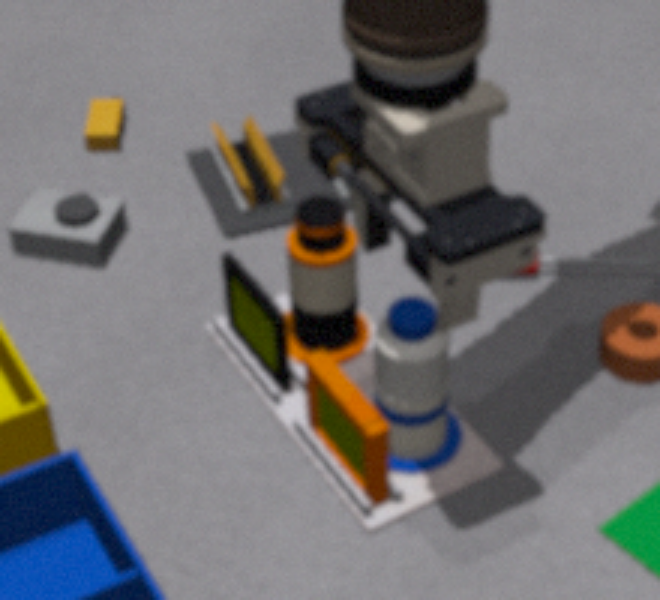

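Call:
arm_command --pt "91 0 3 -6.5 0 0.1 0.3" --pt "91 0 0 0 0 0 0" --pt "91 25 0 0 0 0 0" --pt "91 25 0 0 0 0 0" --pt "91 20 0 0 0 0 0"

```text
clock: 4.47
position: [0.5624, 0.0654, 0.2546]
ee_rot: [1.213, 1.206, -1.203]
force: [-0.1, -0.1, 0.4]
width: 0.992
```

```bash
python3 -c "
from h import *
go((.5603,.0635,.086),0,'y',-1)"
```

```text
t 4.47 grasp [563.4  65.6  95.6] jaw dir [ 0.001 -1.    -0.002] down [ 0.006  0.002 -1.   ] w 91.3 F [-0.1 -0.1  0.4] j [-0.03  0.52 -0.25  1.87  0.18  0.77 -1.95]
turn deg(tool) [ 0.  -0.1 -0.3] shift if turned last [ 9.6 -2.2  1.9] | shift if turned first [ 9.6 -2.1  1.9]
```

Call:
arm_command --pt "91 0 -2 2 0 -0.1 -0.3" --pt "91 0 0 0 0 0 0" --pt "91 0 0 0 0 0 0"

```text
clock: 4.85
position: [0.5607, 0.0634, 0.2559]
ee_rot: [1.21, 1.208, -1.207]
force: [1.4, -0.3, -0.3]
width: 0.997
```

```bash
python3 -c "
from h import *
go((.5603,.0635,.086),0,'y',-1)"
```

```text
t 4.85 grasp [561.   63.5  96.9] jaw dir [ 0.001 -1.    -0.   ] down [ 0.002  0.    -1.   ] w 91.7 F [ 1.4 -0.3 -0.3] j [-0.02  0.52 -0.26  1.87  0.18  0.77 -1.95]
turn deg(tool) [ 0.  -0.  -0.1] shift if turned last [10.9 -0.5 -0.1] | shift if turned first [10.9 -0.4 -0.1]
```

Call:
arm_command --pt "91 10.5 0 0 0 0 0" --pt "91 0 0 0 0 0 0" --pt "40 0 0 0 0 0 0" --pt "40 0 0 0 0 0 0" --pt "40 0 0 0 0 0 0" --newtons 20

```text
clock: 5.48
position: [0.5604, 0.0633, 0.2443]
ee_rot: [1.209, 1.209, -1.209]
force: [1.3, 0.9, 0.1]
width: 0.71
```

Call:
arm_command --pt "40 0 0 0 0 0 0" --pt "40 0 0 0 0 0 0" --pt "40 0 0 0 0 0 0" --pt "40 0 0 0 0 0 0"

```text
clock: 5.98
position: [0.5603, 0.0633, 0.2442]
ee_rot: [1.209, 1.209, -1.209]
force: [0.2, -0.5, -0.7]
width: 0.561
```

```bash
python3 -c "
from h import *
a=np.deg2rad(10.8);c=np.array([.4107,.287])
M=np.array([[np.cos(a),-np.sin(a)],[np.sin(a),np.cos(a)]])
for m in ((.028,.045),(-.028,-.045)): print(c+M@m)
go((.5603,.0635,.086),0,'y',-1)"
```

```text
[0.42977188 0.3364496 ]
[0.39162812 0.2375504 ]
t 5.97 grasp [560.3  63.2  85.2] jaw dir [ 0.001 -1.     0.   ] down [ 0. -0. -1.] w 51.6 F [ 0.2 -0.5 -0.7] j [-0.03  0.54 -0.25  1.88  0.19  0.75 -1.95]
turn deg(tool) [ 0.  0. -0.] shift if turned last [-0.8  0.  -0.2] | shift if turned first [-0.8  0.  -0.2]
```

Call:
arm_command --pt "40 -10 0 0 0 0 0" --pt "40 -20 0 0 0 0 0" --pt "40 -10 -6 -13 0 0 0" --pt "40 0 -14 -30 0 0 0" --pt "40 0 -20 -40 0 0 0"

```text
clock: 6.6
position: [0.5196, 0.1472, 0.2845]
ee_rot: [1.21, 1.208, -1.209]
force: [-0.2, 0.7, -2.8]
width: 0.558
```

Call:
arm_command --pt "40 0 -20 -40 0 0 0" --pt "40 0 -20 -40 0 0 0" --pt "40 0 -20 -40 0 0 0" --pt "40 0 -16 -40 0 0 0" --pt "40 0 -10 -20 0 0 0"

```text
clock: 7.22
position: [0.4316, 0.3295, 0.2845]
ee_rot: [1.207, 1.213, -1.205]
force: [0.7, 0.7, -3.0]
width: 0.559
```

Call:
arm_command --pt "40 0 -4 -10 0 0 0" --pt "40 0 0 0 0 0 0" --pt "40 0 0 0 0 0 0" --pt "40 0 0 0 0 0 0"

```text
clock: 7.72
position: [0.4307, 0.3351, 0.2841]
ee_rot: [1.21, 1.208, -1.21]
force: [-0.2, 0.2, -2.1]
width: 0.563
```

```bash
python3 -c "
from h import *
go((.430,.336,.0805),0,'y',-1)
print(pinpoint('top','bottle')[0],pinpoint('scene','bottle')[0])"
```

```text
t 7.72 grasp [430.8 335.  125.1] jaw dir [-0.001 -1.     0.001] down [ 0.    -0.001 -1.   ] w 51.8 F [-0.2  0.2 -2.1] j [-0.53  0.46 -0.31  1.89  0.19  0.82 -2.51]
turn deg(tool) [-0.1  0.  -0. ] shift if turned last [44.6 -0.7 -0.9] | shift if turned first [44.6 -0.7 -0.9]
{'point': [0.5588, 0.0648, 0.0105], 'p': 0.91} {'point': [0.5589, 0.0636, 0.0058], 'p': 0.7}
```

Call:
arm_command --pt "40 20 0 0 0 0 0" --pt "40 16 0 0 0 0 0" --pt "40 5 0 0 0 0 0" --pt "40 3 0 0 0 0 0" --pt "40 0 0 0 0 0 0"

```text
clock: 8.45
position: [0.4302, 0.3363, 0.2404]
ee_rot: [1.209, 1.209, -1.208]
force: [0.3, -0.7, -2.3]
width: 0.56
```

Call:
arm_command --pt "40 0.8 0 0 0 0 0" --pt "40 0 0 0 0 0 0" --pt "54 0 0 0 0 0 0" --pt "60 0 0 0 0 0 0" --pt "91 0 0 0 0 0 0"

```text
clock: 9.07
position: [0.4302, 0.3363, 0.2396]
ee_rot: [1.209, 1.209, -1.208]
force: [-0.3, -0.1, 0.1]
width: 0.717
```

Call:
arm_command --pt "91 0 0 0 0 0 0" --pt "91 0 0 0 0 0 0" --pt "91 0 0 0 0 0 0" --pt "91 0 0 0 0 0 0"

```text
clock: 9.57
position: [0.4301, 0.3362, 0.2394]
ee_rot: [1.209, 1.209, -1.209]
force: [-0.5, 0.2, 0.0]
width: 0.988
```

Call:
arm_command --pt "91 -15 0 0 0 0 0" --pt "91 -35 0 0 0 0 0" --pt "91 -35 0 0 0 0 0" --pt "91 0 6 18 0 0 0" --pt "91 0 15 45 0 0 0"

```text
clock: 10.2
position: [0.4507, 0.274, 0.3253]
ee_rot: [1.208, 1.212, -1.204]
force: [0.9, -0.6, -0.4]
width: 0.99
```

Call:
arm_command --pt "91 0 15 50 0 0 0" --pt "91 0 15 50 0 0 0" --pt "91 0 15 50 0 0 0" --pt "91 0 15 50 0 0 0" --pt "91 0 15 50 0 0 0"

```text
clock: 10.82
position: [0.5262, 0.0209, 0.3245]
ee_rot: [1.209, 1.209, -1.209]
force: [1.2, 0.5, 0.2]
width: 0.992
```

Call:
arm_command --pt "91 0 15 45 0 0 0" --pt "91 0 15 30 0 0 0" --pt "91 0 5 15 0 0 0" --pt "91 0 0 0 0 0 0" --pt "91 0 0 0 0 0 0"

```text
clock: 11.45
position: [0.5609, -0.0651, 0.3244]
ee_rot: [1.208, 1.211, -1.207]
force: [-0.1, 0.4, 0.2]
width: 0.993
```

```bash
python3 -c "
from h import *
go((.561,-.067,.086),0,'y',-1)
for c in ('top','scene'):
    get_image(c)
    for o in ('bottle','lens'): print(c,o,[(np.round(d['point'],4),d['p']) for d in pinpoint(c,o)[:1]])"
```

```text
t 11.45 grasp [560.8 -64.9 165.4] jaw dir [ 0.003 -1.    -0.001] down [-0.001  0.001 -1.   ] w 91.4 F [-0.1  0.4  0.2] j [ 0.18  0.43 -0.21  1.81  0.11  0.92 -1.65]
turn deg(tool) [ 0.1 -0.   0. ] shift if turned last [79.4  0.2  2. ] | shift if turned first [79.4  0.1  1.9]
top bottle [(array([0.4331, 0.3348, 0.0028]), 0.85)]
top lens []
scene bottle [(array([0.4353, 0.3352, 0.0023]), 0.72)]
scene lens [(array([ 0.5597, -0.0688,  0.0082]), 0.82)]
```

Bottle is standing on the mat. Now the lens.

Call:
arm_command --pt "91 0 0 1.5 0 0 0" --pt "91 30 0 0 0 0 0" --pt "91 30 0 0 0 0 0" --pt "91 19.5 0 0 0 0 0" --pt "91 0 0 0 0 0 0"

```text
clock: 12.38
position: [0.5608, -0.0682, 0.2436]
ee_rot: [1.207, 1.212, -1.211]
force: [-0.0, 0.6, 1.1]
width: 0.992
```

Call:
arm_command --pt "91 0 0 0 0 0 0" --pt "40 0 0 0 0 0 0" --pt "40 0 0 0 0 0 0" --pt "40 0 0 0 0 0 0" --pt "40 0 0 0 0 0 0" --newtons 25

```text
clock: 13.0
position: [0.5614, -0.0682, 0.245]
ee_rot: [1.209, 1.209, -1.209]
force: [-0.2, -0.7, -0.1]
width: 0.605
```

Call:
arm_command --pt "40 0 0 0 0 0 0" --pt "40 0 0 0 0 0 0" --pt "40 0 0 0 0 0 0" --pt "40 0 0 0 0 0 0"

```text
clock: 13.5
position: [0.5614, -0.0681, 0.245]
ee_rot: [1.209, 1.21, -1.209]
force: [-0.7, 0.7, 2.2]
width: 0.563
```

```bash
python3 -c "
from h import *
go((.392,.238,.081),0,'y',-1)"
```

```text
t 13.5 grasp [561.4 -68.1  86. ] jaw dir [ 0.001 -1.    -0.   ] down [ 0.  0. -1.] w 51.8 F [-0.7  0.7  2.2] j [ 0.17  0.53 -0.19  1.88  0.14  0.75 -1.68]
turn deg(tool) [ 0. -0. -0.] shift if turned last [   5.  -169.2 -306.2] | shift if turned first [   5.  -169.4 -306.1]
```

Call:
arm_command --pt "40 -10 0 0 0 0 0" --pt "40 -20 0 0 0 0 0" --pt "40 -10 -8 -15 0 0 0" --pt "40 0 -20 -36 0 0 0" --pt "40 0 -24 -44 0 0 0"

```text
clock: 14.12
position: [0.5081, 0.028, 0.285]
ee_rot: [1.21, 1.209, -1.21]
force: [0.2, 1.3, -4.1]
width: 0.56
```

Call:
arm_command --pt "40 0 -24 -44 0 0 0" --pt "40 0 -24 -44 0 0 0" --pt "40 0 -24 -44 0 0 0" --pt "40 0 -22 -40 0 0 0" --pt "40 0 -15 -27 0 0 0"

```text
clock: 14.75
position: [0.3977, 0.228, 0.2851]
ee_rot: [1.207, 1.212, -1.207]
force: [1.0, 0.8, -4.5]
width: 0.569
```

Call:
arm_command --pt "40 0 -8 -12 0 0 0" --pt "40 0 0 0 0 0 0" --pt "40 0 0 0 0 0 0" --pt "40 0 0 0 0 0 0"

```text
clock: 15.25
position: [0.3928, 0.2365, 0.2848]
ee_rot: [1.21, 1.208, -1.211]
force: [-0.6, 0.6, -5.2]
width: 0.562
```

```bash
python3 -c "
from h import *
go((.392,.238,.081),0,'y',-1)"
```

```text
t 15.25 grasp [392.8 236.5 125.8] jaw dir [-0.002 -1.     0.001] down [ 0.    -0.001 -1.   ] w 51.7 F [-0.6  0.6 -5.2] j [-0.42  0.34 -0.3   2.09  0.15  0.73 -2.38]
turn deg(tool) [-0.1  0.  -0. ] shift if turned last [44.8 -0.8 -1.5] | shift if turned first [44.8 -0.8 -1.5]
```

Call:
arm_command --pt "40 20 0 0 0 0 0" --pt "40 16 0 0 0 0 0" --pt "40 5 0 0 0 0 0" --pt "40 3 0 0 0 0 0" --pt "40 0 0 0 0 0 0"

```text
clock: 15.88
position: [0.3924, 0.2377, 0.2411]
ee_rot: [1.209, 1.209, -1.209]
force: [0.6, -0.2, -4.4]
width: 0.558
```

Call:
arm_command --pt "40 0.8 0 0 0 0 0" --pt "40 0 0 0 0 0 0" --pt "54 0 0 0 0 0 0" --pt "60 0 0 0 0 0 0" --pt "91 0 0 0 0 0 0"

```text
clock: 16.5
position: [0.3923, 0.2378, 0.2403]
ee_rot: [1.209, 1.209, -1.208]
force: [0.0, 0.5, 0.1]
width: 0.712
```

Call:
arm_command --pt "91 0 0 0 0 0 0" --pt "91 0 0 0 0 0 0" --pt "91 0 0 0 0 0 0" --pt "91 0 0 0 0 0 0"

```text
clock: 17.0
position: [0.3922, 0.2377, 0.2401]
ee_rot: [1.209, 1.209, -1.209]
force: [-0.5, 0.7, -0.2]
width: 0.99
```

Call:
arm_command --pt "91 -15 0 0 0 0 0" --pt "91 -40 0 0 0 0 0" --pt "91 -45 0 0 0 0 0" --pt "91 0 0 0 -10 0 0" --pt "91 0 0 0 -10 0 0"

```text
clock: 17.62
position: [0.3921, 0.2378, 0.3419]
ee_rot: [0.945, 1.355, -0.942]
force: [-0.4, -0.2, -0.4]
width: 0.992
```

Call:
arm_command --pt "60 0 0 0 -10 0 0" --pt "50 0 0 0 -10 0 0" --pt "50 0 0 0 -10 0 0" --pt "50 0 0 0 -10 0 0" --pt "50 0 0 0 -10 0 0"

```text
clock: 18.25
position: [0.3921, 0.2377, 0.3411]
ee_rot: [0.269, 1.553, -0.269]
force: [0.5, 0.2, 0.6]
width: 0.555
```

Call:
arm_command --pt "50 0 0 0 -10 0 0" --pt "50 0 0 0 -10 0 0" --pt "50 0 0 0 0 0 0" --pt "50 0 0 0 0 0 0"

```text
clock: 18.75
position: [0.3922, 0.2376, 0.3406]
ee_rot: [0.003, 1.57, -0.003]
force: [-0.4, -0.0, 0.6]
width: 0.544
```

```bash
cat > look.py <<'E'
from h import *
import sys
go((.6177,-.067,.066),1.5,'x',1)
for c in ('top','scene'):
    im=get_image(c)
    for o in ('bottle','lens','filter_thin','filter_thick','pad_lens','pad_bottle'): print(c,o,[(np.round(d['point'],4).tolist(),round(d['p'],2)) for d in pinpoint(c,o)[:1]])
    if c=='top':
        a=grid(rectify(im,(.59,0),1.5,.081,60,125,3),3); cv2.imwrite('pics/'+sys.argv[1],a[:,:,::-1])
E
python3 look.py rect3.png
```

```text
t 18.75 grasp [392.3 237.6 181.6] jaw dir [ 1.    -0.003  0.001] down [ 0.001  0.    -1.   ] w 50.1 F [-0.4 -0.   0.6] j [-0.15  0.31 -0.63  2.01  0.23  0.89 -0.9 ]
turn deg(tool) [-1.7  0.  -0. ] shift if turned last [ 115.7 -303.8  226.5] | shift if turned first [ 115.6 -310.4  217.4]
top bottle []
top lens [([0.3912, 0.2398, 0.0022], 0.73)]
top filter_thin [([0.6023, -0.0038, -0.0002], 0.71)]
top filter_thick [([0.4099, 0.285, -0.0009], 0.65)]
top pad_lens [([0.5632, -0.0691, 0.0065], 0.55)]
top pad_bottle [([0.5621, 0.064, 0.0066], 0.85)]
scene bottle [([0.4295, 0.3367, 0.0022], 0.9)]
scene lens [([0.3885, 0.2371, 0.0021], 0.6)]
scene filter_thin [([0.6208, -0.0692, 0.0032], 0.81)]
scene filter_thick [([0.6129, 0.0667, 0.0074], 0.93)]
scene pad_lens [([0.5636, -0.0672, 0.0088], 0.7)]
scene pad_bottle [([0.5621, 0.0625, 0.0051], 0.82)]
```

View pics/rect3.png

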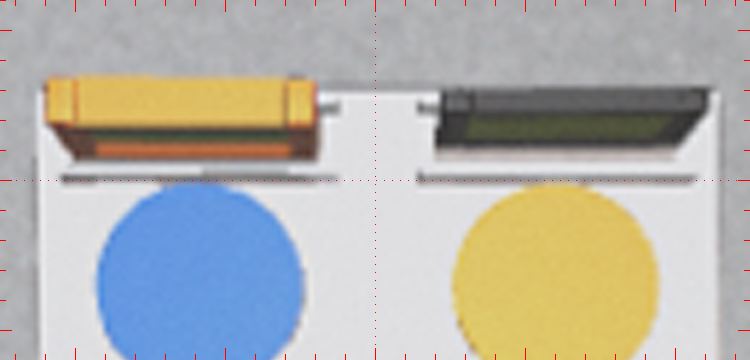

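Call:
arm_command --pt "50 0 0 0 -1.7 0 0" --pt "50 0 -20 14 0 0 0" --pt "50 0 -44 31 0 0 0" --pt "50 0 -48 34 0 0 0" --pt "50 0 -48 34 0 0 0"

```text
clock: 20.08
position: [0.5109, 0.0797, 0.3403]
ee_rot: [-0.025, 1.57, 0.025]
force: [0.2, 1.0, -0.0]
width: 0.544
```

Call:
arm_command --pt "50 0 -48 34 0 0 0" --pt "50 0 -44 31 0 0 0" --pt "50 0 -38 26 0 0 0" --pt "50 0 -20 14 0 0 0" --pt "50 0 0 0 0 0 0"

```text
clock: 20.7
position: [0.6201, -0.0679, 0.3394]
ee_rot: [-0.022, 1.571, 0.021]
force: [-0.1, 1.1, -0.0]
width: 0.545
```

Call:
arm_command --pt "50 30 0 0 0 0 0" --pt "50 30 0 0 0 0 0" --pt "50 0 0 0 0 0 0" --pt "50 0 0 0 0 0 0"

```text
clock: 21.2
position: [0.6196, -0.0648, 0.2812]
ee_rot: [-0.024, 1.57, 0.025]
force: [0.3, -0.4, 0.9]
width: 0.541
```

```bash
python3 -c "
from h import *
go((.619,-.067,.066),1.5,'x',1)
save('scene','s2.png');i=cv2.imread('pics/s2.png'); cv2.imwrite('pics/s2c.png',cv2.resize(i[60:280,160:400],None,fx=2.5,fy=2.5))"
```

```text
t 21.2 grasp [619.8 -64.7 122.2] jaw dir [1.    0.031 0.001] down [ 0.001  0.    -1.   ] w 49.8 F [ 0.3 -0.4  0.9] j [ 0.33  0.6  -0.46  1.68  0.32  0.93 -0.22]
turn deg(tool) [ 0.3  0.1 -0. ] shift if turned last [56.2 -2.2 -0.8] | shift if turned first [56.2 -2.2 -0.7]
```

View pics/s2c.png

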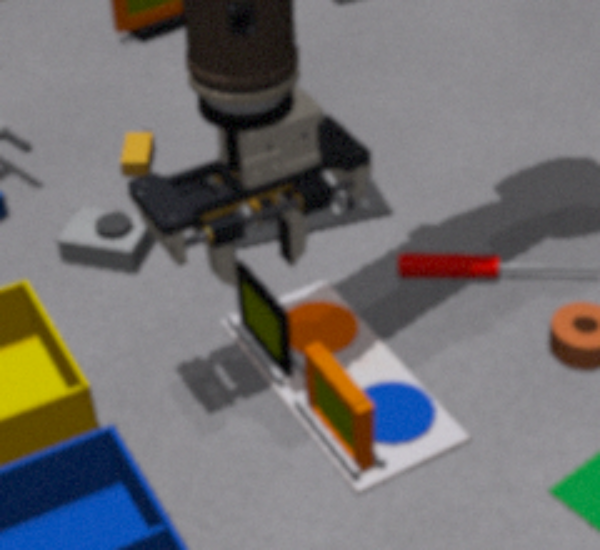

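Call:
arm_command --pt "50 25 -2 0 0 0 0" --pt "50 25 0 0 0 0 0" --pt "50 6 0 0 0 0 0" --pt "50 0 0 0 0 0 0" --pt "50 0 0 0 0 0 0"

```text
clock: 21.88
position: [0.6201, -0.0674, 0.2255]
ee_rot: [-0.024, 1.569, 0.024]
force: [0.2, 0.3, 0.2]
width: 0.548
```

Call:
arm_command --pt "2 0 0 0 0 0 0" --pt "2 0 0 0 0 0 0" --pt "2 0 0 0 0 0 0" --pt "2 0 0 0 0 0 0" --pt "2 0 0 0 0 0 0" --newtons 15

```text
clock: 22.5
position: [0.6195, -0.0676, 0.2241]
ee_rot: [-0.024, 1.571, 0.024]
force: [-0.2, 0.2, 0.0]
width: 0.085
```

Call:
arm_command --pt "2 0 0 0 0 0 0" --pt "2 0 0 0 0 0 0" --pt "2 0 0 0 0 0 0"

```text
clock: 22.88
position: [0.6195, -0.0676, 0.2241]
ee_rot: [-0.024, 1.571, 0.024]
force: [-0.2, -0.4, -0.7]
width: 0.087
```

```bash
python3 -c "
from h import *
go((.4395,-.255,.150),-10.5,'x',1)"
```

```text
t 22.88 grasp [619.5 -67.6  65.1] jaw dir [ 1.    0.03 -0.  ] down [-0. -0. -1.] w 8.0 F [-0.2 -0.4 -0.7] j [ 0.31  0.67 -0.43  1.73  0.36  0.83 -0.26]
turn deg(tool) [12.2 -0.   0. ] shift if turned last [ -84.9 -181.9 -185.6] | shift if turned first [ -84.9 -217.1 -142.8]
```

Call:
arm_command --pt "2 -10 0 0 0 0 0" --pt "2 -30 0 0 0 0 0" --pt "2 -35 0 0 0 0 0" --pt "2 0 0 0 6 0 0" --pt "2 0 0 0 5.8 0 0"

```text
clock: 23.5
position: [0.6196, -0.0676, 0.3004]
ee_rot: [0.141, 1.565, -0.141]
force: [0.0, -0.1, -1.3]
width: 0.087
```

Call:
arm_command --pt "2 0 -20 -13 0 0 0" --pt "2 0 -38 -25 0 0 0" --pt "2 0 -40 -27 0 0 0" --pt "2 0 -40 -27 0 0 0" --pt "2 0 -40 -27 0 0 0"

```text
clock: 24.12
position: [0.469, -0.2237, 0.2994]
ee_rot: [0.137, 1.567, -0.138]
force: [0.8, -0.1, -0.9]
width: 0.087
```

Call:
arm_command --pt "2 0 -27 -17 0 0 0" --pt "2 0 -12 -7 0 0 0" --pt "2 0 0 0 0 0 0" --pt "2 0 0 0 0 0 0" --pt "2 0 0 0 0 0 0"

```text
clock: 24.75
position: [0.4417, -0.2551, 0.2992]
ee_rot: [0.136, 1.566, -0.136]
force: [-0.4, -0.6, -0.8]
width: 0.085
```

```bash
python3 -c "
from h import *
go((.4395,-.255,.0711),-10,'x',1)"
```

```text
t 24.75 grasp [ 441.8 -255.   140.2] jaw dir [ 0.985 -0.172  0.   ] down [ 0.001  0.    -1.   ] w 7.8 F [-0.4 -0.6 -0.8] j [ 0.75  0.41 -0.43  1.95  0.23  0.83  0.02]
turn deg(tool) [ 0.1  0.  -0. ] shift if turned last [69.1 -0.3 -2.2] | shift if turned first [69.1 -0.3 -2.2]
```

Call:
arm_command --pt "2 15 0 -2 0 0 0" --pt "2 15 0 0 0 0 0" --pt "2 5 0 0 0 0 0" --pt "2 0 0 0 0 0 0" --pt "2 0 0 0 0 0 0"

```text
clock: 25.38
position: [0.439, -0.2559, 0.2643]
ee_rot: [0.138, 1.566, -0.138]
force: [0.9, -0.5, -0.2]
width: 0.083
```

```bash
python3 -c "
from h import *
go((.4395,-.255,.0711),-10,'x',1)
a=save('scene','s3.png');b=save('top','t3.png');
for c in('scene','top'):
  for o in ('filter_thin','slot_narrow'): print(c,o,[(np.round(d['point'],4).tolist(),round(d['p'],2)) for d in pinpoint(c,o)[:2]])
i=a['frame'][90:190,210:340,::-1];j=b['frame'][180:290,400:510,::-1]
cv2.imwrite('pics/s3c.png',np.hstack([cv2.resize(i,(455*1,350)),cv2.resize(j,(350,350))]))"
```

```text
t 25.38 grasp [ 439.1 -255.9  105.3] jaw dir [ 0.985 -0.175  0.   ] down [ 0. -0. -1.] w 7.6 F [ 0.9 -0.5 -0.2] j [ 0.73  0.46 -0.41  1.99  0.26  0.75 -0.01]
turn deg(tool) [-0.1  0.   0. ] shift if turned last [34.2  1.   0.3] | shift if turned first [34.2  1.   0.3]
scene filter_thin [([0.4408, -0.2596, 0.0428], 0.67)]
scene slot_narrow [([0.4379, -0.2598, 0.0045], 0.92), ([0.4143, 0.2852, -0.0022], 0.44)]
top filter_thin [([0.4431, -0.2536, 0.0494], 0.43)]
top slot_narrow [([0.4344, -0.2553, 0.0022], 0.96)]
```

View pics/s3c.png

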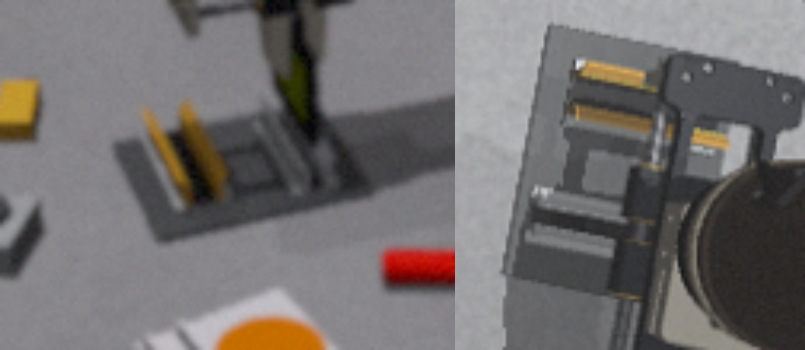

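Call:
arm_command --pt "2 8 0 -0.7 0 0 0" --pt "2 8 0 0 0 0 0" --pt "2 6 0 0 0 0 0" --pt "2 4 0 0 0 0 0" --pt "2 0 0 0 0 0 0"

```text
clock: 26.3
position: [0.4381, -0.2557, 0.2377]
ee_rot: [0.138, 1.567, -0.138]
force: [-0.1, -1.2, -1.7]
width: 0.087
```

```bash
python3 -c "
from h import *
go((.4385,-.255,.0711),-10,'x',1); print(arm.observe()['ft_torque'])"
```

```text
t 26.3 grasp [ 438.  -255.6   78.7] jaw dir [ 0.985 -0.175 -0.001] down [-0.001  0.    -1.   ] w 8.0 F [-0.1 -1.2 -1.7] j [ 0.72  0.49 -0.39  2.01  0.29  0.69 -0.03]
turn deg(tool) [-0.1 -0.  -0. ] shift if turned last [7.6 0.7 0.3] | shift if turned first [7.6 0.7 0.3]
[-0.06489242 -0.11021594 -0.01121603]
```

Call:
arm_command --pt "2 4 0 0 0 0 0" --pt "2 3 0 0 0 0 0" --pt "2 1 0 0 0 0 0" --pt "2 0 0 0 0 0 0" --pt "2 0 0 0 0 0 0"

```text
clock: 26.92
position: [0.4381, -0.2558, 0.2302]
ee_rot: [0.138, 1.566, -0.138]
force: [0.4, 0.1, -1.5]
width: 0.087
```

```bash
python3 -c "
from h import *
go((.4385,-.255,.0711),-10,'x',1); print(arm.observe()['ft_torque'])"
```

```text
t 26.93 grasp [ 438.2 -255.8   71.2] jaw dir [ 0.985 -0.175  0.   ] down [ 0. -0. -1.] w 8.0 F [ 0.4  0.1 -1.5] j [ 0.71  0.5  -0.38  2.02  0.3   0.67 -0.04]
turn deg(tool) [-0.1  0.   0. ] shift if turned last [0.1 0.9 0.2] | shift if turned first [0.1 0.9 0.2]
[ 0.00365115 -0.06130947 -0.00196312]
```

Call:
arm_command --pt "2 0.6 0 0 0 0 0" --pt "2 0 0 0 0 0 0" --pt "12 0 0 0 0 0 0" --pt "20 0 0 0 0 0 0" --pt "40 0 0 0 0 0 0"

```text
clock: 27.55
position: [0.4382, -0.2558, 0.2295]
ee_rot: [0.138, 1.566, -0.138]
force: [0.9, -0.3, 0.2]
width: 0.28
```

Call:
arm_command --pt "40 0 0 0 0 0 0" --pt "40 0 0 0 0 0 0" --pt "40 -20 0 0 0 0 0" --pt "40 -40 0 0 0 0 0" --pt "40 -40 0 0 0 0 0"

```text
clock: 28.18
position: [0.438, -0.2556, 0.3304]
ee_rot: [0.138, 1.567, -0.137]
force: [-0.0, 0.3, 0.5]
width: 0.435
```

Call:
arm_command --pt "50 0 0 0 -6 0 0" --pt "50 0 0 0 -5.5 0 0" --pt "50 0 0 0 0 0 0" --pt "50 0 0 0 0 0 0"

```text
clock: 28.68
position: [0.4381, -0.2558, 0.3294]
ee_rot: [-0.018, 1.571, 0.018]
force: [0.9, -0.8, 1.0]
width: 0.543
```

```bash
python3 -c "
from h import *
go((.614,.065,.066),1.5,'x',1)
for c in('scene','top'):
  save(c,c+'4.png')
  for o in ('filter_thin','slot_narrow'): print(c,o,[(np.round(d['point'],4).tolist(),round(d['p'],2)) for d in pinpoint(c,o)[:2]])"
```

```text
t 28.68 grasp [ 438.  -255.7  170.4] jaw dir [ 1.     0.023 -0.   ] down [-0.  0. -1.] w 50.0 F [ 0.9 -0.8  1. ] j [ 0.8   0.38 -0.49  1.92  0.22  0.9   0.23]
turn deg(tool) [-0.2 -0.  -0. ] shift if turned last [104.4 316.6 183.2] | shift if turned first [104.4 316.  184.3]
scene filter_thin [([0.4384, -0.2562, 0.0068], 0.58)]
scene slot_narrow [([0.4384, -0.2585, 0.0036], 0.71)]
top filter_thin [([0.4385, -0.2568, 0.0146], 0.76), ([0.5607, 0.0624, 0.0095], 0.72)]
top slot_narrow [([0.4345, -0.2552, 0.0018], 0.66)]
```

Call:
arm_command --pt "50 0 20 11 0 0 0" --pt "50 0 38 22 0 0 0" --pt "50 0 48 28 0 0 0" --pt "50 0 50 29 0 0 0" --pt "50 0 50 29 0 0 0"

```text
clock: 29.6
position: [0.5527, -0.0454, 0.3296]
ee_rot: [-0.019, 1.57, 0.019]
force: [-0.1, 0.0, 0.3]
width: 0.548
```

Call:
arm_command --pt "50 0 48 28 0 0 0" --pt "50 0 40 23 0 0 0" --pt "50 0 22 14 0 0 0" --pt "50 0 0 0 0 0 0" --pt "50 0 0 0 0 0 0"

```text
clock: 30.22
position: [0.6139, 0.0639, 0.3292]
ee_rot: [-0.02, 1.571, 0.018]
force: [0.6, 0.1, -0.9]
width: 0.548
```

Call:
arm_command --pt "50 25 0 0 0 0 0" --pt "50 25 0 0 0 0 0" --pt "50 0 0 0 0 0 0" --pt "50 0 0 0 0 0 0"

```text
clock: 30.72
position: [0.6143, 0.064, 0.2804]
ee_rot: [-0.019, 1.57, 0.019]
force: [-0.6, -0.4, 0.4]
width: 0.545
```

```bash
python3 -c "
from h import *
go((.614,.065,.066),1.5,'x',1)
save('scene','s5.png'); print(pinpoint('scene','filter_thick')[:1])"
```

```text
t 30.73 grasp [614.5  64.  121.4] jaw dir [1.    0.024 0.001] down [ 0.001 -0.    -1.   ] w 50.1 F [-0.6 -0.4  0.4] j [ 0.14  0.6  -0.49  1.7   0.34  0.93 -0.46]
turn deg(tool) [-0.1  0.   0. ] shift if turned last [55.4  1.  -0.4] | shift if turned first [55.4  1.  -0.3]
[{'point': [0.6117, 0.0666, 0.007], 'p': 0.75}]
```

Call:
arm_command --pt "50 25 1 -0.5 0 0 0" --pt "50 25 0 0 0 0 0" --pt "50 5.5 0 0 0 0 0" --pt "50 0 0 0 0 0 0" --pt "50 0 0 0 0 0 0"

```text
clock: 31.45
position: [0.6141, 0.0659, 0.2253]
ee_rot: [-0.019, 1.569, 0.02]
force: [0.3, 0.0, -0.3]
width: 0.544
```

Call:
arm_command --pt "8 0 0 0 0 0 0" --pt "8 0 0 0 0 0 0" --pt "8 0 0 0 0 0 0" --pt "8 0 0 0 0 0 0" --pt "8 0 0 0 0 0 0" --newtons 15

```text
clock: 32.08
position: [0.6137, 0.0657, 0.224]
ee_rot: [-0.02, 1.571, 0.02]
force: [-0.4, -0.4, 0.8]
width: 0.174
```

Call:
arm_command --pt "8 0 0 0 0 0 0" --pt "8 0 0 0 0 0 0" --pt "8 0 0 0 0 0 0"

```text
clock: 32.45
position: [0.6137, 0.0657, 0.224]
ee_rot: [-0.02, 1.571, 0.02]
force: [0.2, 0.6, 1.3]
width: 0.169
```

```bash
python3 -c "
from h import *
go((.519,-.2825,.150),-10,'x',1)
im=cv2.imread('pics/top4.png'); cv2.imwrite('pics/t4c.png',cv2.resize(im[180:290,400:510],None,fx=5,fy=5))"
```

```text
t 32.45 grasp [613.7  65.7  65. ] jaw dir [1.    0.025 0.   ] down [ 0. -0. -1.] w 15.6 F [0.2 0.6 1.3] j [ 0.12  0.67 -0.46  1.74  0.39  0.83 -0.5 ]
turn deg(tool) [11.4  0.   0. ] shift if turned last [ -85.  -345.7 -103.3] | shift if turned first [ -85.  -359.4  -32.8]
```

View pics/t4c.png

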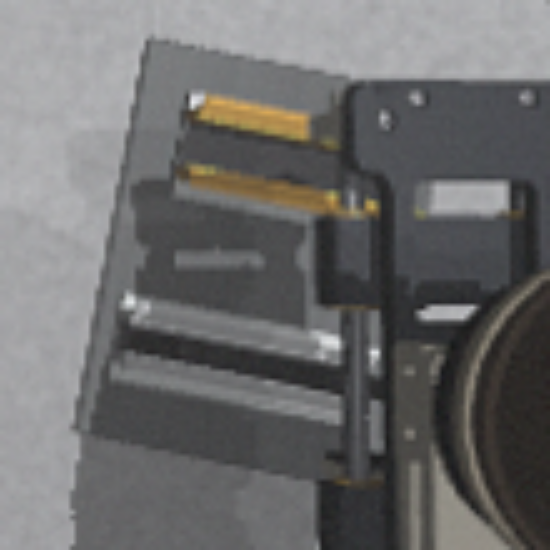

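Call:
arm_command --pt "8 -10 0 0 0 0 0" --pt "8 -30 0 0 0 0 0" --pt "8 -40 0 0 0 0 0" --pt "8 0 0 0 6 0 0" --pt "8 0 0 0 5.4 0 0"

```text
clock: 33.08
position: [0.6136, 0.0657, 0.3051]
ee_rot: [0.139, 1.565, -0.139]
force: [-0.1, -0.3, -2.1]
width: 0.172
```

```bash
python3 -c "
from h import *
go((.519,-.2825,.150),-10,'x',1)
im=save('top','t6.png')
for o in ('filter_thin','slot_narrow','slot_wide'): print(o,[(np.round(d['point'],4).tolist(),round(d['p'],2)) for d in pinpoint('top',o)[:2]])
a=grid(rectify(im,(.478,-.270),-10,.038,85,75,2.5),2.5);b=grid(rectify(im,(.478,-.270),-10,.087,85,75,2.5),2.5)
cv2.imwrite('pics/rect6.png',np.hstack([a,b])[:,:,::-1])"
```

```text
t 33.08 grasp [613.8  65.7 146.1] jaw dir [ 0.984 -0.176  0.001] down [ 0.001  0.    -1.   ] w 15.8 F [-0.1 -0.3 -2.1] j [ 0.12  0.56 -0.46  1.68  0.29  0.97 -0.62]
turn deg(tool) [-0.2  0.1 -0. ] shift if turned last [  -4.  -359.4  -31.7] | shift if turned first [  -3.9 -359.3  -32.7]
filter_thin [([0.4315, 0.3366, 0.0041], 0.67), ([0.4384, -0.256, 0.015], 0.59)]
slot_narrow [([0.4381, -0.2544, 0.0048], 0.56)]
slot_wide [([0.518, -0.2794, 0.0078], 0.65)]
```

View pics/rect6.png

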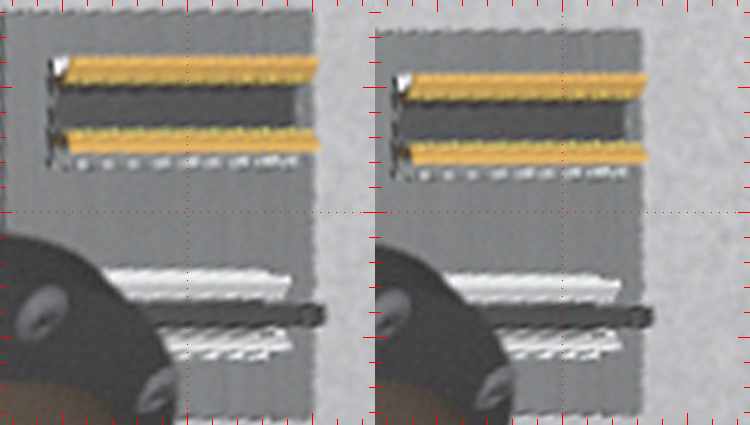

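Call:
arm_command --pt "8 0 -20 -2 0 0 0" --pt "8 0 -45 -4 0 0 0" --pt "8 0 -52 -5 0 0 0" --pt "8 0 -56 -5 0 0 0" --pt "8 0 -56 -5 0 0 0"

```text
clock: 33.9
position: [0.5519, -0.1592, 0.304]
ee_rot: [0.136, 1.567, -0.137]
force: [1.2, 0.2, -1.9]
width: 0.173
```

Call:
arm_command --pt "8 0 -56 -5 0 0 0" --pt "8 0 -48 -4 0 0 0" --pt "8 0 -24 -2.5 0 0 0" --pt "8 0 0 0 0 0 0" --pt "8 0 0 0 0 0 0"

```text
clock: 34.52
position: [0.5196, -0.2799, 0.304]
ee_rot: [0.137, 1.567, -0.136]
force: [1.4, 1.7, -2.2]
width: 0.174
```

Call:
arm_command --pt "8 15 0 0 0 0 0" --pt "8 15 0 0 0 0 0" --pt "8 10 0 0 0 0 0" --pt "8 0 0 0 0 0 0" --pt "8 0 0 0 0 0 0"

```text
clock: 35.15
position: [0.5201, -0.2802, 0.2642]
ee_rot: [0.136, 1.566, -0.136]
force: [0.1, -0.4, -0.8]
width: 0.172
```

```bash
python3 -c "
from h import *
go((.5195,-.2805,.071),-10,'x',1)
a=save('scene','s7.png');
for o in ('filter_thick','slot_wide'): print(o,[(np.round(d['point'],4).tolist(),round(d['p'],2)) for d in pinpoint('scene',o)[:2]])"
```

```text
t 35.15 grasp [ 520.1 -280.2  105.2] jaw dir [ 0.985 -0.173  0.   ] down [ 0. -0. -1.] w 15.8 F [ 0.1 -0.4 -0.8] j [ 0.69  0.57 -0.42  1.79  0.29  0.85 -0.03]
turn deg(tool) [ 0.  0. -0.] shift if turned last [34.2 -0.4 -0.5] | shift if turned first [34.2 -0.4 -0.5]
filter_thick [([0.5195, -0.28, 0.0457], 0.65)]
slot_wide [([0.5225, -0.2851, 0.0091], 0.81)]
```

Call:
arm_command --pt "8 8 0 0 0 0 0" --pt "8 8 0 0 0 0 0" --pt "8 6 0 0 0 0 0" --pt "8 4 0 0 0 0 0" --pt "8 0 0 0 0 0 0"

```text
clock: 35.92
position: [0.5198, -0.2802, 0.2376]
ee_rot: [0.137, 1.567, -0.136]
force: [-0.5, -0.9, -2.0]
width: 0.175
```

```bash
python3 -c "
from h import *
go((.5195,-.2805,.071),-10,'x',1)"
```

```text
t 35.92 grasp [ 519.7 -280.2   78.6] jaw dir [ 0.985 -0.173 -0.001] down [-0.001  0.    -1.   ] w 16.1 F [-0.5 -0.9 -2. ] j [ 0.68  0.6  -0.4   1.81  0.31  0.8  -0.05]
turn deg(tool) [ 0. -0. -0.] shift if turned last [ 7.6 -0.3 -0.2] | shift if turned first [ 7.6 -0.3 -0.2]
```

Call:
arm_command --pt "8 4 0 0 0 0 0" --pt "8 3 0 0 0 0 0" --pt "8 0.8 0 0 0 0 0" --pt "8 0 0 0 0 0 0" --pt "8 0 0 0 0 0 0"

```text
clock: 36.55
position: [0.5199, -0.2802, 0.2303]
ee_rot: [0.136, 1.566, -0.137]
force: [0.2, 0.9, -1.8]
width: 0.172
```

Call:
arm_command --pt "8 0.5 0 0 0 0 0" --pt "8 0 0 0 0 0 0" --pt "20 0 0 0 0 0 0" --pt "28 0 0 0 0 0 0" --pt "45 0 0 0 0 0 0"

```text
clock: 37.17
position: [0.5199, -0.2803, 0.2297]
ee_rot: [0.136, 1.566, -0.137]
force: [-0.5, -0.3, 0.5]
width: 0.361
```

Call:
arm_command --pt "45 0 0 0 0 0 0" --pt "45 0 0 0 0 0 0" --pt "45 -20 0 0 0 0 0" --pt "45 -40 0 0 0 0 0" --pt "45 -40 0 0 0 0 0"

```text
clock: 37.8
position: [0.5197, -0.2802, 0.3306]
ee_rot: [0.137, 1.567, -0.136]
force: [0.8, -0.0, 0.3]
width: 0.493
```

Call:
arm_command --pt "91 0 40 0 0 0 0" --pt "91 0 60 0 0 0 0" --pt "91 0 60 0 0 0 0" --pt "91 0 40 0 0 0 0" --pt "91 0 0 0 0 0 0"

```text
clock: 38.42
position: [0.5549, -0.079, 0.3301]
ee_rot: [0.133, 1.566, -0.13]
force: [0.2, -0.6, -0.4]
width: 0.967
```

```bash
python3 -c "
from h import *
go((.392,.238,.175),0,'y',-1)
im=save('top','t8.png');get_image('scene')
for c in ('top','scene'):
  for o in ('filter_thin','filter_thick','slot_narrow','slot_wide','bottle','lens'): print(c,o,[(np.round(d['point'],4).tolist(),round(d['p'],2)) for d in pinpoint(c,o)[:2]])
a=grid(rectify(im,(.478,-.270),-10,.038,85,75,2.5),2.5);b=grid(rectify(im,(.478,-.270),-10,.087,85,75,2.5),2.5)
cv2.imwrite('pics/rect8.png',np.hstack([a,b])[:,:,::-1])"
```

```text
t 38.42 grasp [555.  -78.7 171.1] jaw dir [ 0.986 -0.167  0.001] down [ 0.001  0.002 -1.   ] w 89.0 F [ 0.2 -0.6 -0.4] j [ 0.4   0.45 -0.49  1.79  0.25  0.95 -0.36]
turn deg(tool) [80.4 -0.  -0.1] shift if turned last [  -3.5  285.4 -213.4] | shift if turned first [  -3.9 -162.9 -317. ]
top filter_thin []
top filter_thick []
top slot_narrow []
top slot_wide []
top bottle [([0.4311, 0.3374, 0.0042], 0.62)]
top lens [([0.394, 0.2418, -0.0014], 0.75)]
scene filter_thin [([0.4398, -0.2556, 0.0119], 0.74)]
scene filter_thick [([0.5189, -0.2802, 0.0124], 0.66), ([0.5215, -0.2841, 0.0095], 0.36)]
scene slot_narrow [([0.4365, -0.2593, 0.0061], 0.76)]
scene slot_wide [([0.5629, 0.0621, 0.0035], 0.53)]
scene bottle [([0.4341, 0.3365, 0.0053], 0.64)]
scene lens [([0.3907, 0.2375, 0.0035], 0.62)]
```

View pics/rect8.png

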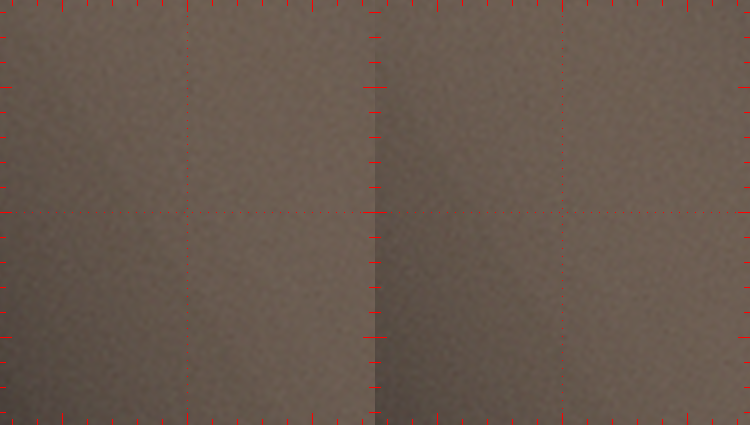

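Call:
arm_command --pt "91 0 0 0 10 0 0" --pt "91 0 0 0 10 0 0" --pt "91 0 0 0 10 0 0" --pt "91 0 0 0 10 0 0" --pt "91 0 0 0 10 0 0"

```text
clock: 39.75
position: [0.5545, -0.0832, 0.3297]
ee_rot: [0.819, 1.411, -0.819]
force: [-0.5, 0.3, -0.7]
width: 0.992
```

Call:
arm_command --pt "91 0 0 0 10 0 0" --pt "91 0 0 0 10 0 0" --pt "91 0 0 0 10 0 0" --pt "91 0 0 0 0 0 0" --pt "91 0 0 0 0 0 0"

```text
clock: 40.38
position: [0.5545, -0.0832, 0.3297]
ee_rot: [1.206, 1.211, -1.206]
force: [-0.2, 0.4, 0.7]
width: 0.99
```

Call:
arm_command --pt "91 0 -15 -29 0 0 0" --pt "91 0 -23 -45 0 0 0" --pt "91 0 -25 -48 0 0 0" --pt "91 0 -25 -48 0 0 0" --pt "91 0 -25 -48 0 0 0"

```text
clock: 41.0
position: [0.4404, 0.136, 0.3299]
ee_rot: [1.207, 1.211, -1.206]
force: [1.4, 0.4, -0.3]
width: 0.989
```

Call:
arm_command --pt "91 0 -23 -45 0 0 0" --pt "91 0 -17 -34 0 0 0" --pt "91 0 -10 -20 0 0 0" --pt "91 0 0 0 0 0 0" --pt "91 0 0 0 0 0 0"

```text
clock: 41.62
position: [0.3917, 0.2329, 0.3296]
ee_rot: [1.208, 1.209, -1.208]
force: [0.1, 0.4, 0.7]
width: 0.992
```

```bash
python3 -c "
from h import *
go((.3923,.2377,.0805),0,'y',-1)
im=get_image('top');a=grid(rectify(im,(.478,-.270),-10,.038,85,75,2.5),2.5);b=grid(rectify(im,(.478,-.270),-10,.087,85,75,2.5),2.5)
cv2.imwrite('pics/rect9.png',np.hstack([a,b])[:,:,::-1])
for o in ('filter_thin','filter_thick','slot_narrow','slot_wide'): print(o,[(np.round(d['point'],4).tolist(),round(d['p'],2)) for d in pinpoint('top',o)[:2]])"
```

```text
t 41.62 grasp [391.7 232.8 170.6] jaw dir [ 0.001 -1.     0.001] down [ 0.    -0.001 -1.   ] w 91.2 F [0.1 0.4 0.7] j [-0.4   0.27 -0.31  2.05  0.11  0.84 -2.34]
turn deg(tool) [ 0.1  0.  -0. ] shift if turned last [90.1  0.6 -4.8] | shift if turned first [90.1  0.6 -4.8]
filter_thin [([0.443, -0.2561, 0.0108], 0.76)]
filter_thick [([0.5197, -0.2833, 0.0098], 0.66)]
slot_narrow [([0.4379, -0.2569, 0.002], 0.7), ([0.5631, 0.064, 0.0071], 0.16)]
slot_wide [([0.5177, -0.282, 0.0071], 0.66)]
```

View pics/rect9.png

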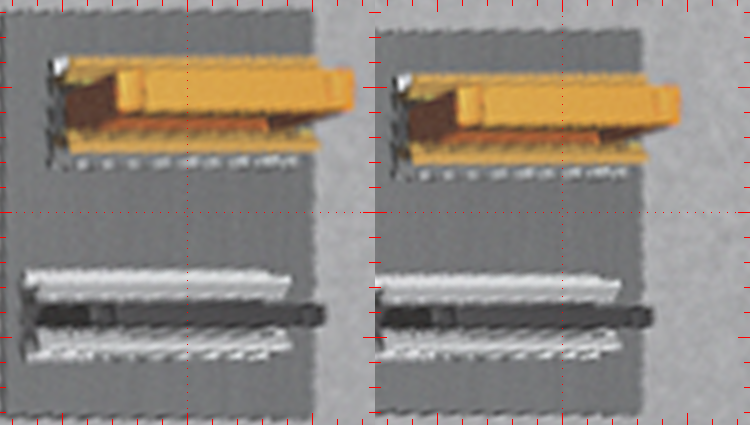

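Call:
arm_command --pt "91 0 0.5 -4.8 0 0 0" --pt "91 0 0 0 0 0 0" --pt "91 30 0 0 0 0 0" --pt "91 30 0 0 0 0 0" --pt "91 20 0 0 0 0 0"

```text
clock: 42.5
position: [0.3915, 0.2383, 0.2485]
ee_rot: [1.208, 1.21, -1.209]
force: [-0.4, -0.1, 0.0]
width: 0.991
```

Call:
arm_command --pt "91 10 0 0 0 0 0" --pt "91 0 0 0 0 0 0" --pt "91 0 0 0 0 0 0" --pt "40 0 0 0 0 0 0" --pt "40 0 0 0 0 0 0" --newtons 25

```text
clock: 43.12
position: [0.3919, 0.2385, 0.2402]
ee_rot: [1.21, 1.209, -1.208]
force: [0.0, 0.8, -0.4]
width: 0.822
```

Call:
arm_command --pt "40 0 0 0 0 0 0" --pt "40 0 0 0 0 0 0" --pt "40 0 0 0 0 0 0" --pt "40 0 0 0 0 0 0" --pt "40 0 0 0 0 0 0"

```text
clock: 43.75
position: [0.3918, 0.2383, 0.2397]
ee_rot: [1.209, 1.209, -1.209]
force: [-0.5, -0.8, 1.6]
width: 0.562
```

```bash
python3 -c "
from h import *
go((.5635,-.0675,.0855),0,'y',-1)"
```

```text
t 43.75 grasp [391.8 238.3  80.7] jaw dir [ 0. -1.  0.] down [-0. -0. -1.] w 51.7 F [-0.5 -0.8  1.6] j [-0.45  0.41 -0.27  2.13  0.19  0.62 -2.42]
turn deg(tool) [0. 0. 0.] shift if turned last [ -4.7 171.6 305.9] | shift if turned first [ -4.8 171.7 305.8]
```

Call:
arm_command --pt "40 -10 0 0 0 0 0" --pt "40 -20 0 0 0 0 0" --pt "40 -15 8 15 0 0 0" --pt "40 0 20 36 0 0 0" --pt "40 0 24 44 0 0 0"

```text
clock: 44.38
position: [0.444, 0.1433, 0.2854]
ee_rot: [1.208, 1.211, -1.206]
force: [0.3, 0.6, -3.8]
width: 0.562
```

Call:
arm_command --pt "40 0 25 44 0 0 0" --pt "40 0 25 44 0 0 0" --pt "40 0 25 44 0 0 0" --pt "40 0 22 40 0 0 0" --pt "40 0 15 27 0 0 0"

```text
clock: 45.0
position: [0.5564, -0.0579, 0.2848]
ee_rot: [1.21, 1.208, -1.211]
force: [0.3, 0.8, -4.3]
width: 0.565
```

Call:
arm_command --pt "40 0 8 12 0 0 0" --pt "40 0 0 0 0 0 0" --pt "40 0 0 0 0 0 0" --pt "40 0 0 0 0 0 0"

```text
clock: 45.5
position: [0.5635, -0.066, 0.2848]
ee_rot: [1.207, 1.211, -1.207]
force: [-0.2, -0.5, -5.2]
width: 0.561
```

```bash
python3 -c "
from h import *
go((.564,-.068,.0857),0,'y',-1)
get_image('scene');print([pinpoint('scene',o)[:1] for o in ('lens','pad_lens')])"
```

```text
t 45.5 grasp [563.5 -65.9 125.8] jaw dir [ 0.003 -1.    -0.001] down [-0.     0.001 -1.   ] w 51.6 F [-0.2 -0.5 -5.2] j [ 0.17  0.48 -0.2   1.84  0.12  0.83 -1.66]
turn deg(tool) [ 0.2 -0.   0. ] shift if turned last [40.1  0.5  2. ] | shift if turned first [40.1  0.5  2. ]
[[{'point': [0.561, -0.0697, 0.0481], 'p': 0.82}], [{'point': [0.5638, -0.0672, 0.0046], 'p': 0.71}]]
```

Call:
arm_command --pt "40 18 1 0 0 0 0" --pt "40 14 0 0 0 0 0" --pt "40 5 0 0 0 0 0" --pt "40 2 0 0 0 0 0" --pt "40 0 0 0 0 0 0"

```text
clock: 46.28
position: [0.5651, -0.0675, 0.2458]
ee_rot: [1.209, 1.209, -1.209]
force: [-0.2, 0.7, -4.4]
width: 0.561
```

Call:
arm_command --pt "40 1 0 0 0 0 0" --pt "40 0 0 0 0 0 0" --pt "40 0 0 0 0 0 0"

```text
clock: 46.65
position: [0.565, -0.0675, 0.2449]
ee_rot: [1.209, 1.209, -1.209]
force: [-1.0, 0.2, -4.0]
width: 0.563
```

```bash
python3 -c "
from h import *
go((.564,-.068,.0857),0,'y',-1)"
```

```text
t 46.65 grasp [565.  -67.5  85.9] jaw dir [ 0.001 -1.     0.   ] down [ 0. -0. -1.] w 51.8 F [-1.   0.2 -4. ] j [ 0.16  0.54 -0.19  1.87  0.14  0.75 -1.68]
turn deg(tool) [ 0.  0. -0.] shift if turned last [ 0.2 -1.   0.5] | shift if turned first [ 0.2 -1.   0.5]
```

Call:
arm_command --pt "40 0.5 -1 0 0 0 0" --pt "40 0.3 0 0 0 0 0" --pt "40 0 0 0 0 0 0" --pt "54 0 0 0 0 0 0" --pt "60 0 0 0 0 0 0"

```text
clock: 47.28
position: [0.5637, -0.0674, 0.2437]
ee_rot: [1.208, 1.21, -1.209]
force: [0.1, 0.0, 0.2]
width: 0.64
```

Call:
arm_command --pt "91 0 0 0 0 0 0" --pt "91 0 0 0 0 0 0" --pt "91 0 0 0 0 0 0" --pt "91 0 0 0 0 0 0" --pt "91 0 0 0 0 0 0"

```text
clock: 47.9
position: [0.5639, -0.0675, 0.2439]
ee_rot: [1.209, 1.209, -1.209]
force: [-0.9, 0.2, 0.1]
width: 0.988
```

Call:
arm_command --pt "91 -15 0 0 0 0 0" --pt "91 -35 0 0 0 0 0" --pt "91 -37 0 0 0 0 0" --pt "91 0 -6 -18 0 0 0" --pt "91 0 -15 -45 0 0 0"

```text
clock: 48.52
position: [0.5429, -0.0054, 0.3316]
ee_rot: [1.212, 1.206, -1.211]
force: [-0.3, 1.6, 0.4]
width: 0.987
```

Call:
arm_command --pt "91 0 -17 -50 0 0 0" --pt "91 0 -17 -50 0 0 0" --pt "91 0 -17 -50 0 0 0" --pt "91 0 -17 -50 0 0 0" --pt "91 0 -17 -50 0 0 0"

```text
clock: 49.15
position: [0.4564, 0.2473, 0.331]
ee_rot: [1.208, 1.21, -1.208]
force: [0.4, -0.2, 0.1]
width: 0.991
```

Call:
arm_command --pt "91 0 -15 -45 0 0 0" --pt "91 0 -10 -30 0 0 0" --pt "91 0 -4 -16 0 0 0" --pt "91 0 0 0 0 0 0" --pt "91 0 0 0 0 0 0"

```text
clock: 49.78
position: [0.4294, 0.335, 0.3307]
ee_rot: [1.209, 1.208, -1.211]
force: [0.0, -0.2, -0.3]
width: 0.992
```

```bash
python3 -c "
from h import *
go((.4302,.3363,.0802),0,'y',-1)
for c in ('top','scene'):
  get_image(c)
  for o in ('bottle','lens','pad_lens'): print(c,o,[(np.round(d['point'],4).tolist(),round(d['p'],2)) for d in pinpoint(c,o)[:1]])"
```

```text
t 49.77 grasp [429.4 334.8 171.7] jaw dir [-0.001 -1.     0.001] down [ 0.    -0.001 -1.   ] w 91.2 F [ 0.  -0.2 -0.3] j [-0.52  0.41 -0.32  1.84  0.16  0.92 -2.49]
turn deg(tool) [-0.1  0.1 -0. ] shift if turned last [91.5  0.8 -1.4] | shift if turned first [91.5  0.8 -1.3]
top bottle [([0.4294, 0.337, 0.0044], 0.75)]
top lens [([0.5656, -0.0661, 0.0059], 0.91)]
top pad_lens [([0.5652, -0.0703, 0.0072], 0.8)]
scene bottle []
scene lens [([0.5634, -0.0702, 0.0086], 0.56)]
scene pad_lens [([0.564, -0.0676, 0.0075], 0.75)]
```

Call:
arm_command --pt "91 0 0.5 -1 0 0 0" --pt "91 30 0 0 0 0 0" --pt "91 30 0 0 0 0 0" --pt "91 21 0 0 0 0 0" --pt "91 10 0 0 0 0 0"

```text
clock: 50.8
position: [0.429, 0.3373, 0.2388]
ee_rot: [1.207, 1.21, -1.21]
force: [0.4, -0.2, 1.0]
width: 0.99
```

Call:
arm_command --pt "91 0 0 0 0 0 0" --pt "91 0 0 0 0 0 0" --pt "40 0 0 0 0 0 0" --pt "40 0 0 0 0 0 0" --pt "40 0 0 0 0 0 0" --newtons 20

```text
clock: 51.42
position: [0.4292, 0.3375, 0.2401]
ee_rot: [1.209, 1.209, -1.208]
force: [0.3, 0.9, -0.3]
width: 0.716
```

Call:
arm_command --pt "40 0 0 0 0 0 0" --pt "40 0 0 0 0 0 0" --pt "40 0 0 0 0 0 0" --pt "40 0 0 0 0 0 0" --pt "40 0 0 0 0 0 0"

```text
clock: 52.05
position: [0.4292, 0.3374, 0.2399]
ee_rot: [1.209, 1.209, -1.209]
force: [-0.5, -1.3, 0.4]
width: 0.559
```

```bash
python3 -c "
from h import *
go((.561,.063,.0852),0,'y',-1)"
```

```text
t 52.05 grasp [429.2 337.3  80.9] jaw dir [ 0.001 -1.     0.   ] down [-0. -0. -1.] w 51.4 F [-0.5 -1.3  0.4] j [-0.55  0.52 -0.29  1.92  0.22  0.73 -2.54]
turn deg(tool) [0. 0. 0.] shift if turned last [ -4.3 131.6 274.4] | shift if turned first [ -4.3 131.8 274.4]
```

Call:
arm_command --pt "40 -10 0 0 0 0 0" --pt "40 -20 0 0 0 0 0" --pt "40 -15 6 13 0 0 0" --pt "40 0 14 30 0 0 0" --pt "40 0 20 40 0 0 0"

```text
clock: 52.68
position: [0.4696, 0.2536, 0.2857]
ee_rot: [1.208, 1.21, -1.207]
force: [0.7, -0.4, -2.2]
width: 0.559
```

Call:
arm_command --pt "40 0 20 40 0 0 0" --pt "40 0 20 40 0 0 0" --pt "40 0 20 40 0 0 0" --pt "40 0 18 40 0 0 0" --pt "40 0 10 21 0 0 0"

```text
clock: 53.3
position: [0.5581, 0.0694, 0.2853]
ee_rot: [1.211, 1.206, -1.212]
force: [-0.1, -0.9, -3.4]
width: 0.561
```

Call:
arm_command --pt "40 0 4 10 0 0 0" --pt "40 0 0 0 0 0 0" --pt "40 0 0 0 0 0 0" --pt "40 0 0 0 0 0 0"

```text
clock: 53.8
position: [0.561, 0.0648, 0.285]
ee_rot: [1.208, 1.211, -1.207]
force: [0.2, -0.6, -2.5]
width: 0.558
```

```bash
python3 -c "
from h import *
go((.561,.063,.0859),0,'y',-1)
get_image('scene');print([pinpoint('scene',o)[:1] for o in ('bottle','pad_bottle')])"
```

```text
t 53.8 grasp [561.   64.8 126. ] jaw dir [ 0.003 -1.    -0.   ] down [-0.  0. -1.] w 51.3 F [ 0.2 -0.6 -2.5] j [-0.01  0.48 -0.27  1.84  0.17  0.84 -1.93]
turn deg(tool) [ 0.1 -0.   0. ] shift if turned last [40.1  0.   1.8] | shift if turned first [40.1  0.   1.8]
[[{'point': [0.5671, 0.0671, 0.0453], 'p': 0.71}], [{'point': [0.5623, 0.0603, 0.0025], 'p': 0.64}]]
```

Call:
arm_command --pt "40 18 0 0 0 0 0" --pt "40 14 0 0 0 0 0" --pt "40 5 0 0 0 0 0" --pt "40 2 0 0 0 0 0" --pt "40 0 0 0 0 0 0"

```text
clock: 54.58
position: [0.5615, 0.0636, 0.2461]
ee_rot: [1.209, 1.209, -1.208]
force: [-0.3, -0.8, -2.6]
width: 0.559
```

Call:
arm_command --pt "40 1 0 0 0 0 0" --pt "40 0 0 0 0 0 0" --pt "40 0 0 0 0 0 0"

```text
clock: 54.95
position: [0.5614, 0.0635, 0.245]
ee_rot: [1.209, 1.209, -1.209]
force: [-1.2, -1.4, -2.8]
width: 0.561
```

```bash
python3 -c "
from h import *
go((.561,.063,.0857),0,'y',-1)"
```

```text
t 54.95 grasp [561.5  63.5  86. ] jaw dir [ 0.001 -1.    -0.   ] down [ 0.  0. -1.] w 51.6 F [-1.2 -1.4 -2.8] j [-0.02  0.54 -0.26  1.87  0.19  0.75 -1.95]
turn deg(tool) [ 0. -0. -0.] shift if turned last [ 0.3 -0.4  0.5] | shift if turned first [ 0.3 -0.4  0.5]
```

Release, lift clear, and retreat toward the front-left, out of the cameras' way.

Call:
arm_command --pt "40 0.5 0 0 0 0 0" --pt "40 0.3 0 0 0 0 0" --pt "40 0 0 0 0 0 0" --pt "54 0 0 0 0 0 0" --pt "60 0 0 0 0 0 0"

```text
clock: 55.58
position: [0.5614, 0.0636, 0.2441]
ee_rot: [1.209, 1.209, -1.209]
force: [-0.5, -0.1, 0.2]
width: 0.636
```

Call:
arm_command --pt "91 0 0 0 0 0 0" --pt "91 0 0 0 0 0 0" --pt "91 0 0 0 0 0 0" --pt "91 0 0 0 0 0 0" --pt "91 0 0 0 0 0 0"

```text
clock: 56.2
position: [0.5614, 0.0635, 0.2441]
ee_rot: [1.209, 1.209, -1.209]
force: [0.5, -0.6, -0.3]
width: 0.989
```

Call:
arm_command --pt "91 -15 0 0 0 0 0" --pt "91 -35 0 0 0 0 0" --pt "91 -40 0 0 0 0 0" --pt "91 -30 0 0 0 0 0" --pt "91 0 -15 -30 0 0 0"

```text
clock: 56.82
position: [0.5478, 0.0918, 0.3678]
ee_rot: [1.215, 1.203, -1.208]
force: [-0.5, 0.5, -0.3]
width: 0.986
```

Call:
arm_command --pt "91 0 -20 -45 0 0 0" --pt "91 0 -20 -45 0 0 0" --pt "91 0 -20 -45 0 0 0" --pt "91 0 -20 -45 0 0 0" --pt "91 0 -10 -25 0 0 0"

```text
clock: 57.45
position: [0.4545, 0.3011, 0.3654]
ee_rot: [1.208, 1.212, -1.205]
force: [-0.6, -0.5, -0.0]
width: 0.99
```

Call:
arm_command --pt "91 0 0 0 0 0 0" --pt "91 0 0 0 0 0 0" --pt "91 0 0 0 0 0 0" --pt "91 0 0 0 0 0 0"

```text
clock: 57.95
position: [0.4567, 0.2976, 0.3642]
ee_rot: [1.21, 1.208, -1.21]
force: [0.5, 0.8, -0.7]
width: 0.989
```

```bash
python3 -c "
from h import *
F={}
for c in ('top','scene'):
  F[c]=save(c,c+'9.png')['frame'][:,:,::-1]
  for o in ('bottle','lens','filter_thin','filter_thick','slot_narrow','slot_wide','pad_bottle','pad_lens'): print(c,o,[(np.round(d['point'],4).tolist(),round(d['p'],2)) for d in pinpoint(c,o)[:1]])
a=F['top'][130:290,250:510];b=F['scene'][80:280,180:400]
cv2.imwrite('pics/final.png',np.hstack([cv2.resize(a,(455,280)),cv2.resize(b,(308,280))]))
print(arm.observe()['clock'])"
```

```text
top bottle [([0.5633, 0.063, 0.0082], 0.66)]
top lens [([0.5676, -0.0677, 0.0069], 0.58)]
top filter_thin [([0.4399, -0.2564, 0.013], 0.66)]
top filter_thick [([0.5206, -0.2838, 0.0096], 0.92)]
top slot_narrow [([0.4322, -0.2551, 0.0032], 0.73)]
top slot_wide [([0.5161, -0.2817, 0.0075], 0.92)]
top pad_bottle [([0.5635, 0.0637, 0.0039], 0.82)]
top pad_lens [([0.5651, -0.0695, 0.0096], 0.59)]
scene bottle [([0.5645, 0.0613, 0.0063], 0.57)]
scene lens [([0.5608, -0.0687, 0.0132], 0.55)]
scene filter_thin [([0.4383, -0.2568, 0.0097], 0.9)]
scene filter_thick [([0.5191, -0.2782, 0.0127], 0.6)]
scene slot_narrow [([0.4362, -0.259, 0.005], 0.65)]
scene slot_wide [([0.5236, -0.2825, 0.0114], 0.74)]
scene pad_bottle [([0.5616, 0.0592, 0.0036], 0.67)]
scene pad_lens [([0.5625, -0.0681, 0.0083], 0.69)]
58.85
```

View pics/final.png

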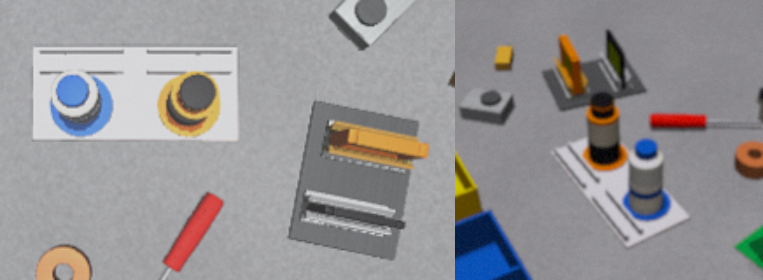

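The last picture shows both filters upright in their slots. The bottle (75,95) stands on the blue pad and the lens (195,95) on the orange one, and the arm is clear of everything. I'm handing in.

```bash
python3 -c "
from cell import arm
print(arm.sign_off())"
```

```text
the job is handed in; nothing more can be done
None
```

I finished the task in the required order and handed it in at about 59 s of the 138 s allowed; the hand-in reported no verdict. The bottle and lens went to the side mat first. Then the thin filter went into the narrow slot and the thick one into the wide slot, and last the lens and bottle went back to their own pads.

**Last checks:**
- **Pictures:** both filters stand upright and down in their matching slots. The bottle is on the blue pad, the lens is on the orange pad, and the gripper is clear of everything.
- **Bottle and lens:** the networks put each within about 4 mm of its pad centre, against a limit of 15 mm.
- **Filters:** they came out at about 10–13 mm height, against a 12 mm slot floor. My own measurements put both within about 1 mm of the slot middle, across and along.
- **Forces:** there was no jamming force going into the slots, and the tool force was about zero after each release.

**Disagreement:** in the last top picture the network for the narrow slot reported x = 0.432 m. The scene camera (0.436 m), the geometry (0.4395 m) and the earlier network readings (mostly 0.437–0.439 m) said otherwise. I took it as network error, because the filter slid to the floor freely. One mid-run check picture was fully blocked by the arm, so I repeated it.

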